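# Set plaster moulds up for casting

## Task

First clear the casting board: put the scraper that lies on it into the open drawer and push the drawer fully shut. Then turn over every plaster mould on the bench, so that its fluted hollow faces up, and lay them side by side on the casting board, each with one short end pushed square and flush against the fence along the board's far edge. Leave the tin, the cream dish and the stack of bats where they are.

Things in the scene. Friction and masses are not known exactly. Their poses are not given: they have to be found in the camera images.
- mould_a: plain off-white plaster block, 110 (its x) x 60 (y) x 26 mm (z), 0.22 kg. One 110 x 60 face has a fluted oval hollow, the other is flat. Origin: centre of the hollow face; z points from the hollow face to the flat face: up while it lies hollow side down, as at the start. Two or three moulds are present, on the bench between robot and casting board.
- mould_b: plain off-white plaster block, 110 (its x) x 60 (y) x 26 mm (z), 0.22 kg. One 110 x 60 face has a fluted oval hollow, the other is flat. Origin: centre of the hollow face; z points from the hollow face to the flat face: up while it lies hollow side down, as at the start. Two or three moulds are present, on the bench between robot and casting board.
- mould_c: plain off-white plaster block, 110 (its x) x 60 (y) x 26 mm (z), 0.22 kg. One 110 x 60 face has a fluted oval hollow, the other is flat. Origin: centre of the hollow face; z points from the hollow face to the flat face: up while it lies hollow side down, as at the start. Two or three moulds are present, on the bench between robot and casting board.
- fence (a point): middle of the foot of the casting board's fence, on its face towards the robot, at the board's top (12 mm above the bench). x points squarely into the fence, away from the robot, y along it, z up. The board is a fixed plywood plate: its free top reaches 150 mm from the fence (to x = -150) and 210 mm to either side. The fence is 20 mm thick, 30 mm high above the board.
- scraper: scraper, 160 mm long, lying flat on the casting board: dark wooden handle 90 x 26 x 18 mm high (x = -80 to 10 mm) and thin steel blade 70 x 50 x 3 mm (x = 10 to 80 mm). Origin: at mid-length on the underside; x points to the blade, z up. 0.09 kg.
- scraper_grip (a point): good place to grip the scraper: on its handle, 20 mm behind the scraper's origin, 9 mm above its underside; axes as the scraper's.
- drawer (a point): point on the inner floor (22 mm above the bench) of the drawer of a low green cabinet, mid-width; moves with it. x points the way the drawer shuts, y across. Inside from x = -52 to 172 mm, y = -102 to 102 mm; walls 6 mm thick, 56 mm high. Outer face of the front at x = -74 mm, from 9 below to 65 mm above the floor. Open above from x = -52 mm to 15 mm past the cabinet front point.
- cab_drawer0_handle (a point): middle of the drawer's bar handle: a dark bar along y, 120 mm long, 35 mm out from the drawer's front, about 62 mm above the bench; moves with the drawer, which starts 160 to 185 mm open and slides with about 1 N of friction.
- cabinet_front (a point): fixed point of the cabinet: middle of its front opening, in the plane where the outer face of the drawer front lies when the drawer is fully shut (the handle is then 35 mm in front of this point), 62 mm above the bench; x points into the cabinet.
- tin: bystander: upright tin, 72 mm in diameter, 95 mm high; origin at the centre of its underside. Leave it.
- dish: bystander: cream oval fluted dish, 170 x 120 mm, 32 mm high; origin at the centre of its underside. Leave it.
- bat_stack: bystander: stack of flat plaster bats, 160 x 120 mm, 87 mm high; origin at the centre of its underside. Leave it.

How it is judged (in metres and radians):
On the way, in this order (a step that is already met when the one before it is completed fails the run):
1. the scraper lies in the drawer and the drawer is shut (x of scraper in the frame of drawer between -0.05 and 0.17 m and y of scraper in the frame of drawer between -0.1 and 0.1 m and z of scraper in the frame of drawer between -0.01 and 0.045 m and x of cab_drawer0_handle in the frame of cabinet_front above -0.045 m), for 0.2 s.
2. every mould has been turned hollow side up (angle between each of mould_a, mould_b, mould_c's own z axis and vertical above 2.8 rad), for 0.2 s.
At the end, for the whole second after the job is handed in: The scraper is inside the drawer and the drawer is shut to within 10 mm; every mould present lies flat on the casting board hollow side up (within 6 degrees), its short end within 5 mm of the fence face and square to it within 4 degrees, on the length of the fence, and at rest (all of step 1 and angle between each of mould_a, mould_b, mould_c's own z axis and vertical above 3.04 rad and x of mould_a in the frame of fence between -0.06 and -0.05 m and y of mould_a in the frame of fence between -0.2 and 0.2 m and z of mould_a in the frame of fence between 0.02 and 0.032 m and angle between the x axis of each of mould_a, mould_b, mould_c and the x axis of fence, either way round below 0.07 rad and linear speed of each of mould_a, mould_b, mould_c below 0.02 m/s and x of mould_b in the frame of fence between -0.06 and -0.05 m and y of mould_b in the frame of fence between -0.2 and 0.2 m and z of mould_b in the frame of fence between 0.02 and 0.032 m and x of mould_c in the frame of fence between -0.06 and -0.05 m and y of mould_c in the frame of fence between -0.2 and 0.2 m and z of mould_c in the frame of fence between 0.02 and 0.032 m); the robot touches nothing.
It fails at once if the tin is pushed more than 30 mm from its place (distance of tin from where it was at the start of the episode above 0.03 m).
It fails at once if the dish is pushed more than 30 mm from its place (distance of dish from where it was at the start of the episode above 0.03 m).
It fails at once if the bat stack is pushed more than 30 mm from its place (distance of bat_stack from where it was at the start of the episode above 0.03 m).
Of mould_a, mould_b, mould_c only 2 to 3 are there at a start; the rules pass over those that are not, and their reading is None.
At some moment in a run one of mould_a, mould_b, mould_c, scraper may be knocked a few centimetres aside while the robot is not near it.
It also fails if it takes over 210 s, if anything falls off the work surface, if the arm or the gripper's body presses on something with over 40 N, if the wrist force passes 120 N, or if a joint passes its speed limit or range.

## Robot

A 6-joint arm with a two-finger parallel gripper is mounted at the origin on the work surface. World frame = base frame: x ahead of the robot, y to its left, z up, the work surface at z = 0. Lengths are in mm, angles in rad, forces in N, time in s.
With the tool pointing down it reaches from about 425 to 950 mm from the base axis. Payload 3.5 kg.
Tool frame: the origin (TCP) lies midway between the tips of the shut fingers; the grasp point (between the pads) lies 19 mm behind it (bot.hold_point_z is the distance from the TCP to the grasp point, in mm); z points along the fingers, y is the line along which they close (so a half turn about z gives the same grasp; the last joint's range is limited). The gripper opens to 85 mm and grips with 20 to 120 N. Pads are 22 mm wide; open, the fingers measure 114 mm over their backs; the gripper's body (76 mm by 85 mm) begins 54 mm behind the grasp point. The pads swing forward as they close: fully open they stand 13 mm farther back than shut.
Start: joints at [1.112, 0.286, 1.577, -0, 1.279, -0.15], TCP at [205.106, 643.069, 231.325] pointing down, gripper open.
Joint ranges: [-2.77, 2.77], [-0.9, 2.22], [0.21, 2.48], [-1.53, 4.67], [0.24, 2.81], [-2.84, 2.84]. Speed limits (rad/s): [2.79, 2.79, 3.14, 3.14, 3.14, 3.14].

## Interface

Orientations are given as a unit quaternion [w, x, y, z].
In Python, from workcell import readout, optics, bot gives the robot as it stands.
- The arm moves only by the tool move_arm, never from a script. Its argument "rows" is a list that holds one entry, the list of rows, each a list of 7 numbers: the closure, from -1 (fully open) to 1 (shut), then the shift along the tool's x, y, z as a fraction of full scale, then the turn, a rotation vector about the tool's x, y, z as a fraction of full scale. In form: [[[jaw, x, y, z, ax, ay, az], ...]]. A call has 1 to 10 rows; each row shifts and turns the commanded pose from where the row before left it, along the tool's axes as they then stand; what a row does not reach is not made up. Full scale, the value 1, is 100 mm for a shift and 30 degrees for a turn. A row lasts 1/10 s, in which the tool goes at most 50 mm and 8.59 degrees, less where a joint would pass 70% of its speed; a pose out of reach is approached as far as the arm can. A call with a number of a shift or a turn outside -1 to 1 is refused whole. A call with a gripper value outside its range is refused whole. The fingers move at their own pace and stop on an object; "grip_force" is the grip in N (left out, the last holds). Time passes only in rows, so rows that do not move let the fingers close. It gives the time, the measured TCP pose, the force, the opening and the grip force at its end, in the units of the state.
- readout.state(): the state, without advancing time (a new reading comes with each control period).
- optics.capture(name): name is "scene" or "top" or "wrist"; returns (picture, depth): 384x512x3 uint8, red, green, blue; 384x512 float32, mm along the optical axis (not along the pixel's ray), 0 where there is no reading.
- optics.camera_info(name): a dict with "fx", "fy", "cx", "cy" (pixels), "dist_coeffs" ([k1, k2, p1, p2, k3] as OpenCV has them; the pictures are not rectified), "R" (3x3) and "t" (3): a world point X has camera coordinates R X + t. Camera axes: x right, y down, z forward; pixel columns grow to the right and rows downward; lengths in mm; the calibration is good to about 2 mm. A picture is of the moment at which its call begins: read the wrist's pose just before it. camera_info takes no time and is no camera call; for the wrist camera it gives the pose at the moment of the call.
- bot.finish_job(): hands the job in; it is judged then, once.
The state is a dict: "clock": time; "q": joint angles; "joint_velocities": joint speeds; "effort": joint torques, N m; "tcp_pos": TCP position; "orientation": TCP orientation; "ft_force": force on the tool from outside, world axes, zero at the start; "torque": the same for the moment, N m; "opening": finger opening in mm; "grip_force": force on a finger pad.
Only numpy, scipy, OpenCV 4.12 (cv2) and the standard library are available. Lean on these libraries where they do the work, as an engineer would, in place of code of your own. Each camera call takes 0.05 s, during which the arm holds its last target. There are 200 camera calls.

## Working session

There is one attempt and no reset: what is moved stays moved. The work goes in short steps, Python scripts to look and compute and a tool call to move; the robot and the scene stay as the last step left them, time stands still between calls to the robot, and variables do not carry over. Pictures are saved under pics/ and viewed, at most 14 in all, crops included, and the job is handed in when it is done.

Besides the shell and the picture viewer there is one more tool, called after "Emit:" in YAML: its name, and indented under it one key for each argument. move_arm: Moves the arm, as the interface text tells. Its arguments: {"type":"object","properties":{"rows":{"type":"array","items":{"type":"array","items":{"type":"array","items":{"type":"number"}}}},"grip_force":{"type":"number"}},"required":["rows"]}

```bash
ls; mkdir -p pics; cat > h.py <<'E'
import numpy as np, cv2
from workcell import readout, optics, bot
from scipy.spatial.transform import Rotation as Ro
def cap(n,save=None):
    ci=optics.camera_info(n); p,d=optics.capture(n)
    if save: cv2.imwrite('pics/'+save+'.png',cv2.cvtColor(p,cv2.COLOR_RGB2BGR))
    return p,d,ci
def K(ci): return np.array([[ci['fx'],0,ci['cx']],[0,ci['fy'],ci['cy']],[0,0,1.]])
def ray(ci,uv,z):
    uv=np.array(uv,float).reshape(-1,1,2)
    n=cv2.undistortPoints(uv,K(ci),np.array(ci['dist_coeffs'],float)).reshape(-1,2)
    R=np.array(ci['R']);t=np.array(ci['t'])
    c=-R.T@t; d=np.c_[n,np.ones(len(n))]@R
    return c+d*((z-c[2])/d[:,2])[:,None]
def cloud(ci,d):
    v,u=np.mgrid[0:d.shape[0],0:d.shape[1]]
    n=cv2.undistortPoints(np.stack([u,v],-1).reshape(-1,1,2).astype(float),K(ci),np.array(ci['dist_coeffs'],float)).reshape(-1,2)
    P=np.c_[n,np.ones(len(n))]*d.reshape(-1,1)
    W=(P-np.array(ci['t']))@np.array(ci['R'])
    return W.reshape(d.shape+(3,))
def st():
    s=readout.state(); q=s['orientation']
    print('t',round(s['clock'],2),'tcp',np.round(s['tcp_pos'],1),'R',np.round(Ro.from_quat([q[1],q[2],q[3],q[0]]).as_matrix(),3).tolist(),'q',np.round(s['q'],2),'op',s['opening'],'F',np.round(s['ft_force'],1))
    return s
E
python3 - <<'E'
from h import *
st()
for n in ('top','scene'):
    p,d,ci=cap(n,n+'0'); np.savez('/tmp/'+n,p=p,d=d)
    print(n,ci)
E
```

```text
pics
t 0.0 tcp [204.8 642.5 230. ] R [[-0.953, 0.304, -0.001], [0.304, 0.953, -0.002], [0.0, -0.002, -1.0]] q [ 1.11  0.29  1.58 -0.    1.28 -0.15] op 85.10593540520642 F [0.2 0.1 0.6]
top {'fx': 397.0543281238088, 'fy': 397.0543281238088, 'cx': 257.14072264355576, 'cy': 195.89849769823388, 'dist_coeffs': array([-0.07602821,  0.        ,  0.        ,  0.        ,  0.        ]), 'R': array([[ 0.02004489, -0.99972358,  0.01228664],
       [-0.9881624 , -0.02167959, -0.15187188],
       [ 0.15209627, -0.00909694, -0.98832382]]), 't': array([ -80.04053445,  573.72179953, 1449.78680097])}
scene {'fx': 453.4605290755292, 'fy': 453.4605290755292, 'cx': 256.7835667725396, 'cy': 195.21035399394708, 'dist_coeffs': array([-0.10480993,  0.        ,  0.        ,  0.        ,  0.        ]), 'R': array([[ 0.34918762,  0.93680035, -0.02175118],
       [ 0.60400694, -0.24276589, -0.75910496],
       [-0.71641024,  0.25193219, -0.65060475]]), 't': array([-133.44483107, -298.24653549, 2054.65205882])}
```

View pics/top0.png

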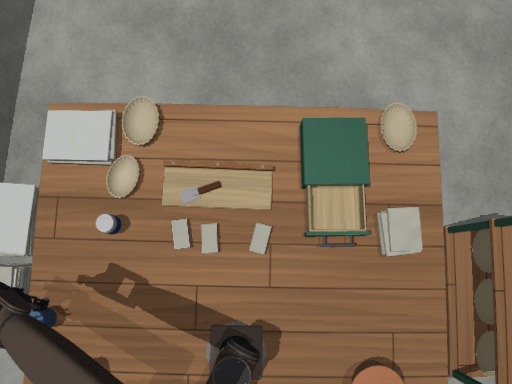

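View pics/scene0.png

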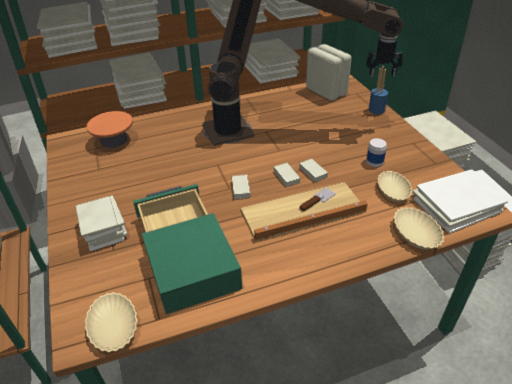

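The top view shows moulds at (181,234), (209,238) and (260,239), and the scraper with its handle at (208,188) and blade at (190,196). The fence runs along row 165 and the drawer handle is at (337,241). The tin is at (108,224).

```bash
python3 - <<'E'
from h import *
z=np.load('/tmp/top.npz');p=z['p'];d=z['d'];ci=optics.camera_info('top')
W=cloud(ci,d)
hsv=cv2.cvtColor(p,cv2.COLOR_RGB2HSV)
for n,(u,v) in dict(m1=(181,234),m2=(209,238),m3=(260,239)).items():
    m=((hsv[...,1]<75)&(hsv[...,2]>110)).astype(np.uint8)
    _,lab=cv2.connectedComponents(m); 
    c=(lab==lab[v,u]).astype(np.uint8)
    cs,_=cv2.findContours(c,cv2.RETR_EXTERNAL,cv2.CHAIN_APPROX_NONE)
    q=ray(ci,cs[0].reshape(-1,2),26)[:,:2].astype(np.float32)
    print(n,c.sum(),cv2.minAreaRect(q),W[v,u])
for n,(u,v) in dict(board=(220,200),handleS=(208,188),blade=(188,197),fl=(165,162),fm=(220,165),fr=(270,168),df=(337,233),dl=(312,233),dr=(366,233),hm=(337,241),hl=(320,241),hr=(354,241),floor=(337,205),cab=(335,150),tin=(104,222),cabL=(306,184),cabR=(366,183)).items():
    print(n,np.round(W[v,u],1))
# fence face from cloud: high band
big=cv2.resize(p[140:270,90:390],None,fx=2.6,fy=2.6,interpolation=cv2.INTER_CUBIC)
cv2.imwrite('pics/top_crop.png',big[...,::-1])
E
```

```text
m1 471 ((427.6932678222656, 218.82876586914062), (111.85665893554688, 59.57246398925781), 9.475878715515137) [426.894416   214.84629488  27.2483857 ]
m2 485 ((414.744873046875, 109.24303436279297), (111.97686767578125, 59.96368408203125), 2.2475831508636475) [414.31820534 108.91159358  28.25968953]
m3 490 ((418.27783203125, -80.8758544921875), (61.630287170410156, 111.34169006347656), 75.97374725341797) [414.72875752 -82.12433879  27.58357584]
board [560.9  73.7  13.9]
handleS [604.1 119.9  28.1]
blade [569.4 196.5  17.3]
fl [699.2 287.2  41.5]
fm [693.1  76.5  36.1]
fr [ 682.7 -114.6   49.3]
df [ 439.1 -360.1   85.2]
dl [ 437.4 -268.9   85.4]
dr [ 440.9 -466.6   85.9]
hm [ 414.  -378.5   -2.2]
hl [ 412.8 -312.7   -1.3]
hr [ 415.2 -445.    -4.1]
floor [ 549.  -372.7   30.7]
cab [ 745.6 -353.1   98.9]
tin [460.  487.   90.6]
cabL [ 614.7 -244.9   99. ]
cabR [ 623.7 -466.8   98.5]
```

View pics/top_crop.png

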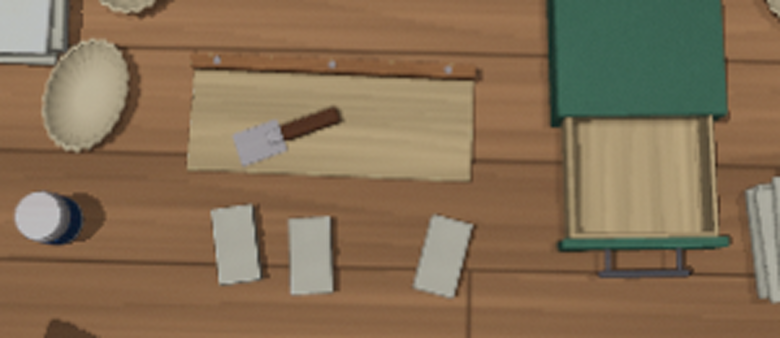

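```bash
python3 - <<'E'
from h import *
z=np.load('/tmp/top.npz');p=z['p'];d=z['d'];ci=optics.camera_info('top');W=cloud(ci,d)
hsv=cv2.cvtColor(p,cv2.COLOR_RGB2HSV)
roi=np.zeros(p.shape[:2],np.uint8); roi[176:205,170:262]=1
def rect(m,zz,n):
    k,lab,s,_=cv2.connectedComponentsWithStats((m&(roi>0)).astype(np.uint8))
    i=1+np.argmax(s[1:,4]); cs,_=cv2.findContours((lab==i).astype(np.uint8),cv2.RETR_EXTERNAL,cv2.CHAIN_APPROX_NONE)
    print(n,s[i],cv2.minAreaRect(ray(ci,cs[0].reshape(-1,2),zz)[:,:2].astype(np.float32)))
rect(hsv[...,2]<100,30,'handle'); rect((hsv[...,1]<70),15,'blade')
# fence/board boundary: board mask top edge per column
b=(hsv[...,1]<135)&(hsv[...,2]>130)&(hsv[...,0]>12)
pts=[]
for u in range(172,266,2):
    col=p[:,u].astype(int).sum(1)
    g=np.diff(col[160:182]); v=160+np.argmax(g)+.5; pts.append((u,v))
pts=np.array(pts,float); print(pts[::6].tolist())
q=ray(ci,pts,12)[:,:2]
l=cv2.fitLine(q.astype(np.float32),cv2.DIST_HUBER,0,.01,.01).ravel();print('foot line',l,np.degrees(np.arctan2(-l[0]*np.sign(l[1]),abs(l[1]))))
pl=[]
for u in range(172,266,2):
    col=p[:,u].astype(int).sum(1); g=np.diff(col[195:216]); pl.append((u,195+np.argmin(g)+.5))
q=ray(ci,pl,12)[:,:2]; l=cv2.fitLine(q.astype(np.float32),cv2.DIST_HUBER,0,.01,.01).ravel();print('near edge',l)
row=p[195].astype(int).sum(1); 
print('row195',hsv[188,155:170].tolist(), )
for n,a in dict(frontL=((306,233),85),frontR=((369,234),85),barL=((320,243),62),barR=((354,243),62),cabL=((305,186),99),cabR=((368,185),99),bl=((163.5,167),12),bl2=((161.5,205),12),br=((272,172),12),br2=((271,209),12)).items(): print(n,ray(ci,a[0],a[1]))
E
```

```text
handle [198 181  24  13 151] ((606.9453735351562, 115.64535522460938), (24.813974380493164, 88.95320892333984), 21.303085327148438)
blade [179 186  22  18 266] ((579.6773681640625, 191.67254638671875), (54.68404006958008, 72.70799255371094), 20.556882858276367)
[[172.0, 166.5], [184.0, 167.5], [196.0, 167.5], [208.0, 168.5], [220.0, 168.5], [232.0, 169.5], [244.0, 169.5], [256.0, 170.5]]
foot line [2.4144048e-02 9.9970847e-01 6.8454889e+02 8.4086555e+01] -1.3834865
near edge [2.2495475e-02 9.9974692e-01 5.3530750e+02 7.9831085e+01]
row195 [[14, 122, 146], [13, 121, 147], [13, 121, 146], [13, 121, 147], [14, 125, 147], [13, 121, 148], [14, 122, 146], [14, 123, 147], [19, 83, 169], [19, 82, 168], [20, 83, 170], [20, 83, 170], [20, 84, 169], [20, 83, 169], [19, 83, 169]]
frontL [[ 437.05723436 -247.14768809   85.        ]]
frontR [[ 437.54083191 -477.88421473   85.        ]]
barL [[ 402.79362554 -301.93310727   62.        ]]
barR [[ 404.91318457 -427.99199811   62.        ]]
cabL [[ 607.20758373 -241.27505235   99.        ]]
cabR [[ 616.29864548 -473.91231043   99.        ]]
bl [[686.12426973 298.7372874   12.        ]]
bl2 [[536.86708197 297.97666281  12.        ]]
br [[ 675.42007281 -124.11017112   12.        ]]
br2 [[ 530.67796318 -122.34622422   12.        ]]
```

```bash
cat > plan.py <<'E'
from h import *
import json
def RT(yaw,pitch=0,az=0):
    """tool down with closing line y at world yaw (deg); then tool tilted by pitch deg toward azimuth az (tip swings toward az)"""
    y=np.radians(yaw); Y=np.array([np.cos(y),np.sin(y),0]); Z=np.array([0,0,-1.]); M=np.c_[np.cross(Y,Z),Y,Z]
    a=np.radians(az); k=np.cross([0,0,-1],[np.cos(a),np.sin(a),0])
    return Ro.from_rotvec(np.radians(pitch)*k).as_matrix()@M
def cur():
    s=readout.state();q=s['orientation'];return np.array(s['tcp_pos']),Ro.from_quat([q[1],q[2],q[3],q[0]]).as_matrix()
def go(wps,start=None,step=45,ang=8,show=True):
    """wps: list of (jaw,pos,R,[step]) or ('hold',jaw,n). prints calls of 10 rows."""
    P,R=start or cur(); rows=[]
    for w in wps:
        if w[0]=='hold': rows+=[[w[1],0,0,0,0,0,0]]*w[2]; continue
        j,T,RTt=w[:3]; sp=w[3] if len(w)>3 else step
        T=np.array(T,float)
        rv=Ro.from_matrix(R.T@RTt).magnitude()
        n=max(1,int(np.ceil(max(np.linalg.norm(T-P)/sp,np.degrees(rv)/ang))))
        for i in range(n):
            d=R.T@(T-P)/(n-i)/100; r=Ro.from_matrix(R.T@RTt).as_rotvec()/(n-i)/np.radians(30)
            d=np.round(d,2); r=np.round(r,3)
            rows.append([j]+(d+0).tolist()+(r+0).tolist())
            P=P+R@(d*100); R=R@Ro.from_rotvec(r*np.radians(30)).as_matrix()
    for i in range(0,len(rows),10): print(json.dumps([rows[i:i+10]]).replace(' ','').replace('-0.0,','0,').replace('.0,',',').replace('.0]',']'))
    return P,R
E
python3 - <<'E'
from plan import *
R=RT(21.3)
s=go([(-1,[601.5,129.6,150],R),(-1,[601.5,129.6,70],R)])
print(s[0],s[1].round(3).tolist())
E
```

```text
[[[-1,-0.36,-0.25,0.05,0,0,0.113],[-1,-0.37,-0.22,0.05,0,0,0.113],[-1,-0.38,-0.2,0.05,0,0,0.113],[-1,-0.39,-0.18,0.05,0,0,0.113],[-1,-0.4,-0.16,0.06,0,0,0.113],[-1,-0.41,-0.13,0.05,0,0,0.114],[-1,-0.42,-0.11,0.06,0,0,0.113],[-1,-0.43,-0.08,0.05,0,0,0.114],[-1,-0.43,-0.05,0.06,-0.001,0,0.113],[-1,-0.43,-0.03,0.05,0,0,0.114]]]
[[[-1,-0.43,0,0.06,0,0,0.113],[-1,-0.43,0.02,0.05,-0.001,0.001,0.114],[-1,-0.43,0.05,0.06,0,0,0.113],[-1,-0.43,0.07,0.05,-0.001,0.001,0.114],[-1,-0.42,0.09,0.06,0,0,0.113],[-1,0,0,0.4,0,0,0],[-1,0,0,0.4,0,0,0]]]
[601.04840239 129.39884718  69.55703279] [[-0.363, 0.932, -0.0], [0.932, 0.363, -0.0], [-0.0, -0.0, -1.0]]
```

Emit:
move_arm:
  rows:
    - [[-1, -0.36, -0.25, 0.05, 0, 0, 0.113], [-1, -0.37, -0.22, 0.05, 0, 0, 0.113], [-1, -0.38, -0.2, 0.05, 0, 0, 0.113], [-1, -0.39, -0.18, 0.05, 0, 0, 0.113], [-1, -0.4, -0.16, 0.06, 0, 0, 0.113], [-1, -0.41, -0.13, 0.05, 0, 0, 0.114], [-1, -0.42, -0.11, 0.06, 0, 0, 0.113], [-1, -0.43, -0.08, 0.05, 0, 0, 0.114], [-1, -0.43, -0.05, 0.06, 0, 0, 0.113], [-1, -0.43, -0.03, 0.05, 0, 0, 0.114]]

```text
clock: 1.1
tcp_pos: [470.0, 299.3, 177.6]
orientation: [-0.0, 0.437, 0.899, -0.0]
ft_force: [0.7, 0.7, 0.8]
opening: 85.1
grip_force: 0.0
```

Emit:
move_arm:
  rows:
    - [[-1, -0.43, 0, 0.06, 0, 0, 0.113], [-1, -0.43, 0.02, 0.05, 0, 0, 0.114], [-1, -0.43, 0.05, 0.06, 0, 0, 0.113], [-1, -0.43, 0.07, 0.05, 0, 0, 0.114], [-1, -0.42, 0.09, 0.06, 0, 0, 0.113], [-1, 0, 0, 0, 0, 0, 0], [-1, 0, 0, 0, 0, 0, 0]]
  grip_force: 40

```text
clock: 1.8
tcp_pos: [601.2, 129.2, 149.4]
orientation: [-0.001, 0.565, 0.825, -0.0]
ft_force: [0.3, -0.3, -0.1]
opening: 85.2
grip_force: 0.0
```

```bash
python3 - <<'E'
from plan import *
st(); p,d,ci=cap('wrist','w0'); print(ci)
E
```

```text
t 1.8 tcp [601.2 129.2 149.4] R [[-0.362, 0.932, -0.002], [0.932, 0.362, 0.0], [0.001, -0.002, -1.0]] q [ 0.05  0.23  1.8   0.    1.11 -0.32] op 85.16412278319109 F [ 0.3 -0.3 -0.1]
{'fx': 333.16212681376817, 'fy': 333.16212681376817, 'cx': 255.6186246099475, 'cy': 193.50527905002232, 'dist_coeffs': array([-0.03329583,  0.        ,  0.        ,  0.        ,  0.        ]), 'R': array([[ 0.93245166,  0.36129008, -0.00183865],
       [ 0.342323  , -0.88184932,  0.32427879],
       [ 0.1155373 , -0.30300371, -0.94595977]]), 't': array([-606.91649719, -106.61593243,  273.15034353])}
```

View pics/w0.png

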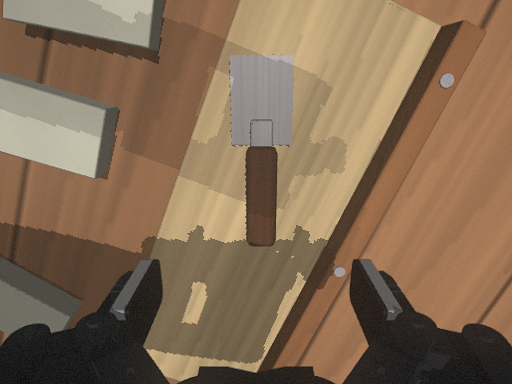

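The wrist view shows the scraper upright in the picture: handle columns 247–276, rows 147–245, blade around (262,100). The fence foot runs down the right side.

```bash
python3 - <<'E'
from plan import *
ci=optics.camera_info('wrist')
h=ray(ci,[(261.5,150),(261.5,243),(261.5,196)],30);print(h)
f=ray(ci,[(435,40),(300,296)],12);print(f,np.degrees(np.arctan2(f[0,0]-f[1,0],f[0,1]-f[1,1])))
E
```

```text
[[593.61155037 160.84560511  30.        ]
 [623.9879733   84.11400599  30.        ]
 [607.9025152  124.73761463  30.        ]]
[[689.05227017 287.73232908  12.        ]
 [685.21593077  34.58911351  12.        ]] 0.8682406557786596
```

```bash
python3 - <<'E'
from plan import *
R=RT(21.5)
s=go([(-1,[602.5,133.5,60],R),(-1,[602.5,133.5,16],R,25),('hold',1,7)])
print()
R2=RT(1.5)
s=go([(1,[602.5,133,150],R),(1,[535,-382,150],R2),(1,[535,-382,50],R2,40)],start=(np.array([602.5,133.5,16]),R))
E
```

```text
[[[-1,0.01,0.01,0.45,-0.001,-0.001,-0.003],[-1,0.01,0.02,0.45,-0.002,-0.001,-0.004],[-1,0,0,0.22,0,0,0],[-1,0,0,0.22,0,0,0],[1,0,0,0,0,0,0],[1,0,0,0,0,0,0],[1,0,0,0,0,0,0],[1,0,0,0,0,0,0],[1,0,0,0,0,0,0],[1,0,0,0,0,0,0]]]
[[[1,0,0,0,0,0,0]]]

[[[1,0,0,-0.45,0,0,0],[1,0,0,-0.44,0,0,0],[1,0,0,-0.45,0,0,0],[1,-0.38,-0.21,0,0,0,0.056],[1,-0.38,-0.2,0,0,0,0.056],[1,-0.39,-0.19,0,0,0,0.055],[1,-0.4,-0.18,0,0,0,0.056],[1,-0.4,-0.16,0,0,0,0.055],[1,-0.41,-0.15,0,0,0,0.056],[1,-0.41,-0.14,0,0,0,0.055]]]
[[[1,-0.41,-0.13,0,0,0,0.056],[1,-0.42,-0.12,0,0,0,0.055],[1,-0.42,-0.1,0,0,0,0.056],[1,-0.42,-0.09,0,0,0,0.055],[1,-0.43,-0.08,0,0,0,0.056],[1,0,0,0.33,0,0,0],[1,0,0,0.34,0,0,0],[1,0,0,0.33,0,0,0]]]
```

Emit:
move_arm:
  rows:
    - [[-1, 0.01, 0.01, 0.45, 0, 0, 0], [-1, 0.01, 0.02, 0.45, 0, 0, 0], [-1, 0, 0, 0.22, 0, 0, 0], [-1, 0, 0, 0.22, 0, 0, 0], [1, 0, 0, 0, 0, 0, 0], [1, 0, 0, 0, 0, 0, 0], [1, 0, 0, 0, 0, 0, 0], [1, 0, 0, 0, 0, 0, 0], [1, 0, 0, 0, 0, 0, 0], [1, 0, 0, 0, 0, 0, 0]]

```text
clock: 2.85
tcp_pos: [605.0, 133.3, 18.5]
orientation: [0.001, 0.564, 0.826, 0.001]
ft_force: [-0.8, 1.0, 5.5]
opening: 24.6
grip_force: 40.2
```

Emit:
move_arm:
  rows:
    - [[1, 0, 0, 0, 0, 0, 0], [1, 0, 0, 0, 0, 0, 0], [1, 0, 0, 0, 0, 0, 0], [1, 0, 0, -0.3, 0, 0, 0], [1, 0, 0, -0.3, 0, 0, 0]]

```text
clock: 3.35
tcp_pos: [602.1, 132.8, 75.6]
orientation: [-0.001, 0.564, 0.826, -0.001]
ft_force: [0.1, 0.3, -0.6]
opening: 24.9
grip_force: 39.6
```

Emit:
move_arm:
  rows:
    - [[1, 0, 0, -0.35, 0, 0, 0], [1, 0, 0, -0.4, 0, 0, 0], [1, -0.38, -0.21, 0, 0, 0, 0.056], [1, -0.38, -0.2, 0, 0, 0, 0.056], [1, -0.39, -0.19, 0, 0, 0, 0.055], [1, -0.4, -0.18, 0, 0, 0, 0.056], [1, -0.4, -0.16, 0, 0, 0, 0.055], [1, -0.41, -0.15, 0, 0, 0, 0.056], [1, -0.41, -0.14, 0, 0, 0, 0.055], [1, -0.41, -0.13, 0, 0, 0, 0.056]]

```text
clock: 4.35
tcp_pos: [556.2, -212.2, 151.1]
orientation: [-0.0, 0.657, 0.754, -0.0]
ft_force: [0.6, 0.1, -0.9]
opening: 24.7
grip_force: 39.6
```

Emit:
move_arm:
  rows:
    - [[1, -0.42, -0.12, 0, 0, 0, 0.055], [1, -0.42, -0.1, 0, 0, 0, 0.056], [1, -0.42, -0.09, 0, 0, 0, 0.055], [1, -0.43, -0.08, 0, 0, 0, 0.056], [1, 0, 0, 0, 0, 0, 0], [1, 0, 0, 0, 0, 0, 0]]

```text
clock: 4.95
tcp_pos: [533.5, -383.3, 150.7]
orientation: [-0.001, 0.7, 0.714, 0.0]
ft_force: [0.6, 0.9, -0.9]
opening: 25.1
grip_force: 39.6
```

```bash
python3 - <<'E'
from plan import *
st(); p,d,ci=cap('wrist','w1'); np.savez('/tmp/w1',p=p,d=d)
E
```

```text
t 4.95 tcp [ 533.5 -383.3  150.7] R [[-0.02, 1.0, -0.001], [1.0, 0.02, 0.001], [0.001, -0.001, -1.0]] q [-0.78  0.32  1.69  0.    1.14 -0.8 ] op 25.07653245580339 F [ 0.6  0.9 -0.9]
```

View pics/w1.png

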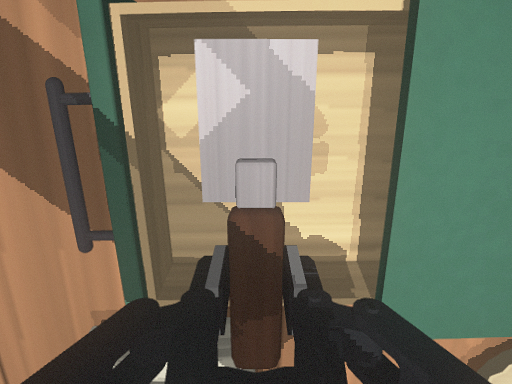

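```bash
python3 - <<'E'
from plan import *
ci=optics.camera_info('wrist')
print(ray(ci,[(53,84),(85,246)],64)); print('walls y+ inner/ front inner/cab', ray(ci,[(260,14),(120,20),(140,200),(405,20)],78)); print(ray(ci,[(410,60),(383,300)],98))
print(ray(ci,[(80,20),(125,300)],87))
go([(1,[534,-383,34],RT(1.5),40),('hold',-0.2,5),(-.2,[534,-383,140],RT(1.5))])
E
```

```text
[[ 397.20354266 -302.3582735    64.        ]
 [ 401.72169619 -422.2193045    64.        ]]
walls y+ inner/ front inner/cab [[ 533.38720297 -261.11362253   78.        ]
 [ 451.30199849 -265.53060538   78.        ]
 [ 453.53995283 -377.90550639   78.        ]
 [ 618.59642444 -261.81660074   78.        ]]
[[ 616.38159874 -285.03792765   98.        ]
 [ 624.157091   -441.55030451   98.        ]]
[[ 431.81655335 -267.01434939   87.        ]
 [ 438.08341335 -453.96676298   87.        ]]
[[[1,0,0,0.39,-0.001,-0.001,-0.003],[1,0,0,0.39,0,-0.001,-0.002],[1,-0.01,0,0.39,-0.001,-0.001,-0.003],[-0.2,0,0,0,0,0,0],[-0.2,0,0,0,0,0,0],[-0.2,0,0,0,0,0,0],[-0.2,0,0,0,0,0,0],[-0.2,0,0,0,0,0,0],[-0.2,0,0,-0.35,0,0,0],[-0.2,0,0,-0.36,0,0,0]]]
[[[-0.2,0,0,-0.35,0,0,0]]]
```

Emit:
move_arm:
  rows:
    - [[1, 0, 0, 0.4, 0, 0, 0], [1, 0, 0, 0.4, 0, 0, 0], [1, 0, 0, 0.3, 0, 0, 0], [1, 0, 0, 0.08, 0, 0, 0], [-0.2, 0, 0, 0, 0, 0, 0], [-0.2, 0, 0, 0, 0, 0, 0], [-0.2, 0, 0, 0, 0, 0, 0], [-0.2, 0, 0, 0, 0, 0, 0], [-0.2, 0, 0, 0, 0, 0, 0], [-0.2, 0, 0, 0, 0, 0, 0]]

```text
clock: 6.0
tcp_pos: [534.5, -382.9, 34.0]
orientation: [0.001, 0.699, 0.715, -0.0]
ft_force: [0.5, -0.1, 0.3]
opening: 51.4
grip_force: 0.0
```

Emit:
move_arm:
  rows:
    - [[-0.2, 0, 0, -0.35, 0, 0, 0], [-0.2, 0, 0, -0.45, 0, 0, 0], [-0.2, 0, 0, -0.45, 0, 0, 0], [1, 0, 0, -0.1, 0, 0, 0], [1, 0.02, -0.45, 0, 0, 0, 0], [1, 0.02, -0.45, 0, 0, 0, 0], [1, 0.02, -0.45, 0, 0, 0, 0], [1, 0.06, -0.45, 0, 0, 0, 0]]

```text
clock: 6.8
tcp_pos: [352.3, -374.4, 167.7]
orientation: [-0.0, 0.699, 0.715, -0.0]
ft_force: [0.1, -0.0, 0.4]
opening: 0.1
grip_force: 0.0
```

```bash
python3 - <<'E'
from plan import *
st()
u=np.array([np.cos(.033),np.sin(.033),0]); c=np.array([400,-362,0])
R=RT(1.9)
go([(1,c-50*u+[0,0,100],R),(1,c-50*u+[0,0,48],R),(1,c-15*u+[0,0,48],R,35),(1,c+165*u+[0,0,48],R,20)])
E
```

```text
t 6.8 tcp [ 352.3 -374.4  167.7] R [[-0.023, 1.0, -0.001], [1.0, 0.023, 0.0], [0.0, -0.001, -1.0]] q [-1.01 -0.01  2.03 -0.    1.12 -1.04] op 0.09854714269855792 F [ 0.1 -0.   0.4]
[[[1,0.05,-0.01,0.34,-0.001,0,-0.01],[1,0.06,-0.01,0.34,0,-0.001,-0.01],[1,0,0,0.26,0,0,0],[1,0,0,0.26,0,0,0],[1,0,0.18,0,0,0,0],[1,0,0.17,0,0,0,0],[1,0,0.18,0,0,0,0],[1,0,0.18,0,0,0,0],[1,0,0.18,0,0,0,0],[1,0,0.18,0,0,0,0]]]
[[[1,0,0.18,0,0,0,0],[1,0,0.18,0,0,0,0],[1,0,0.18,0,0,0,0],[1,0,0.18,0,0,0,0],[1,0,0.18,0,0,0,0],[1,0,0.18,0,0,0,0]]]
```

Emit:
move_arm:
  rows:
    - [[1, 0.05, -0.01, 0.34, 0, 0, -0.01], [1, 0.06, -0.01, 0.34, 0, 0, -0.01], [1, 0, 0, 0.26, 0, 0, 0], [1, 0, 0, 0.26, 0, 0, 0], [1, 0, 0.18, 0, 0, 0, 0], [1, 0, 0.18, 0, 0, 0, 0], [1, 0, 0.18, 0, 0, 0, 0], [1, 0, 0.18, 0, 0, 0, 0], [1, 0, 0.18, 0, 0, 0, 0], [1, 0, 0.18, 0, 0, 0, 0]]

```text
clock: 7.8
tcp_pos: [459.1, -359.1, 46.8]
orientation: [-0.002, 0.695, 0.719, -0.0]
ft_force: [-2.0, -0.9, -0.6]
opening: 0.1
grip_force: 0.9
```

Emit:
move_arm:
  rows:
    - [[1, 0, 0.18, 0, 0, 0, 0], [1, 0, 0.18, 0, 0, 0, 0], [1, 0, 0.18, 0, 0, 0, 0], [1, 0, 0.18, 0, 0, 0, 0], [1, 0, 0.16, 0, 0, 0, 0]]

```text
clock: 8.3
tcp_pos: [547.2, -356.3, 46.9]
orientation: [-0.002, 0.695, 0.719, -0.0]
ft_force: [-1.8, 0.5, 0.5]
opening: -0.3
grip_force: 0.9
```

Emit:
move_arm:
  rows:
    - [[1, 0, 0.1, 0, 0, 0, 0], [1, 0, 0.05, 0, 0, 0, 0]]

```text
clock: 8.5
tcp_pos: [550.8, -356.0, 46.9]
orientation: [-0.016, 0.693, 0.721, -0.009]
ft_force: [-44.4, -0.4, 23.8]
opening: -0.1
grip_force: 23.3
```

Emit:
move_arm:
  rows:
    - [[1, 0, -0.3, 0, 0, 0, 0], [-1, 0, -0.3, 0, 0, 0, 0], [-1, 0, 0, -0.45, 0, 0, 0], [-1, 0, 0, -0.45, 0, 0, 0], [-1, 0.3, 0, -0.4, 0, 0, 0]]

```text
clock: 9.0
tcp_pos: [501.5, -331.3, 180.4]
orientation: [0.001, 0.697, 0.717, -0.0]
ft_force: [1.7, 0.9, 0.5]
opening: 58.3
grip_force: 0.0
```

```bash
cat >> h.py <<'E'
def moulds(p,ci,zz=26):
    hsv=cv2.cvtColor(p,cv2.COLOR_RGB2HSV); m=((hsv[...,1]<75)&(hsv[...,2]>100)).astype(np.uint8)
    k,lab,s,c=cv2.connectedComponentsWithStats(m)
    for i in range(1,k):
        if 250<s[i,4]<900 and 130<c[i][0]<300 and 150<c[i][1]<300:
            cs,_=cv2.findContours((lab==i).astype(np.uint8),cv2.RETR_EXTERNAL,cv2.CHAIN_APPROX_NONE)
            r=cv2.minAreaRect(ray(ci,cs[0].reshape(-1,2),zz)[:,:2].astype(np.float32)); b=cv2.boxPoints(r)
            e=[b[1]-b[0],b[2]-b[1]]; e=max(e,key=np.linalg.norm); a=np.degrees(np.arctan2(e[1],e[0])); a=(a+90)%180-90
            print('px',c[i].round(),s[i,4],'ctr',np.round(r[0],1),'size',np.round(r[1],1),'long yaw',round(a,1))
E
python3 - <<'E'
from plan import *
st(); p,d,ci=cap('top','top1'); moulds(p,ci)
print(ray(ci,[(337,198)],62))
for u in (325,337,350):
  print(p[180:206,u].sum(1,dtype=int).tolist())
E
```

```text
t 9.0 tcp [ 501.5 -331.3  180.4] R [[-0.029, 1.0, 0.002], [1.0, 0.029, -0.002], [-0.002, 0.002, -1.0]] q [-0.75  0.17  1.81 -0.    1.16 -0.78] op 58.270078639196996 F [1.7 0.9 0.5]
px [180. 234.] 477 ctr [427.8 218.6] size [112.   59.8] long yaw 9.2
px [209. 238.] 492 ctr [414.7 109.2] size [112.   60.1] long yaw 2.2
px [260. 238.] 493 ctr [418.1 -80.9] size [ 61.9 111.7] long yaw -14.0
[[ 571.15665784 -366.26780458   62.        ]]
[258, 257, 258, 261, 198, 212, 247, 252, 205, 135, 98, 105, 190, 257, 273, 286, 288, 252, 231, 233, 172, 240, 227, 198, 170, 163]
[260, 261, 259, 238, 167, 199, 252, 256, 186, 89, 123, 142, 176, 194, 200, 182, 145, 160, 191, 204, 176, 126, 97, 107, 123, 140]
[246, 206, 136, 133, 167, 167, 134, 134, 175, 199, 209, 212, 217, 218, 226, 234, 241, 250, 263, 269, 274, 272, 260, 254, 238, 230]
```

```bash
python3 - <<'E'
from plan import *
p,d,ci=cap('scene'); c=p[150:320,110:290]; cv2.imwrite('pics/sc1.png',cv2.resize(c,None,fx=3,fy=3,interpolation=cv2.INTER_CUBIC)[...,::-1])
E
```

```text
(no output)
```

View pics/sc1.png

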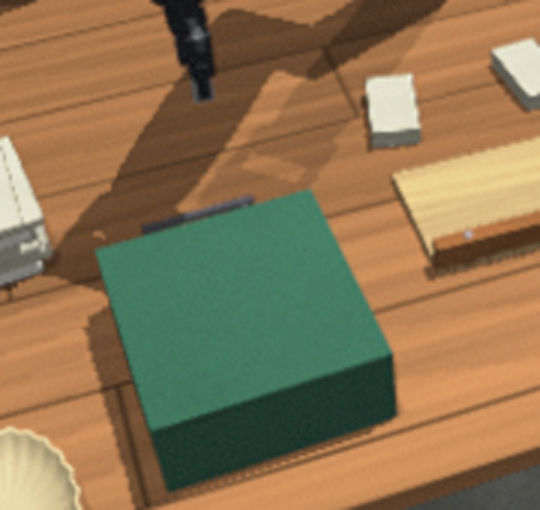

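```bash
cat > flip.py <<'E'
from plan import *
TH=35
def flip(c,yaw,beta=5,dz=0,dest=None):
    a=np.array([np.cos(np.radians(yaw)),np.sin(np.radians(yaw)),0]); c=np.array([c[0],c[1],13.]); up=np.array([0,0,1.])
    R0=RT(yaw-90,90-TH,yaw+180); t=R0[:,2]
    T=c+23*a; T[2]=9
    # mould centre in the tool frame
    m=R0.T@(c-T); A=R0.T@a; B=R0.T@up
    Rr=R0@Ro.from_rotvec([0,0,-np.pi]).as_matrix()
    ax=R0[:,1]*0+np.cross(up,a)   # horizontal axis
    f=lambda s:Ro.from_rotvec(s*np.radians(TH-beta)*ax).as_matrix()@Rr
    Rf=f(1) if abs(f(1)[2,2]+np.sin(np.radians(beta)))<.02 else f(-1)
    y=np.cross(B,A)
    cs=np.array([m+s1*55*A+s2*30*y+s3*13*B for s1 in(-1,1) for s2 in(-1,1) for s3 in(-1,1)])
    w=cs@Rf.T; Tf=(c if dest is None else np.array([*dest,13.]))-Rf@m-12*a; Tf[2]=2+dz-w[:,2].min()
    return T,t,R0,Rr,Rf,Tf,a
E
python3 - <<'E'
from flip import *
T,t,R0,Rr,Rf,Tf,a=flip((418.1,-80.9),-14)
print(T,t,Tf,Rf[:,2])
P=T+[0,0,150]
s=go([(-1,T-t*110+[0,0,60],R0),])
print(s[0])
E
```

```text
[440.4168017 -86.4642036   9.       ] [-0.79481973  0.19817082 -0.57357644] [421.05733694 -81.63734691  65.16018909] [-0.96660346  0.24100131 -0.08715574]
[[[-1,0.15,0.02,0.03,0.114,-0.085,0.214],[-1,0.15,0.01,0.03,0.114,-0.085,0.214],[-1,0.15,-0.01,0.02,0.114,-0.085,0.214],[-1,0.15,-0.03,0.02,0.114,-0.085,0.214],[-1,0.15,-0.04,0.01,0.114,-0.085,0.214],[-1,0.14,-0.06,0.01,0.113,-0.084,0.214],[-1,0.13,-0.07,0,0.114,-0.085,0.214],[-1,0.13,-0.09,0,0.114,-0.084,0.214],[-1,0.11,-0.1,0.01,0.113,-0.084,0.214],[-1,0.1,-0.11,0.01,0.113,-0.085,0.214]]]
[[[-1,0.09,-0.12,0.01,0.114,-0.084,0.214],[-1,0.08,-0.13,0.01,0.113,-0.085,0.214],[-1,0.06,-0.14,0.02,0.114,-0.084,0.215],[-1,0.05,-0.14,0.02,0.113,-0.085,0.214],[-1,0.03,-0.15,0.02,0.114,-0.084,0.215]]]
[ 527.91847033 -108.24499357  132.77623982]
```

Emit:
move_arm:
  rows:
    - [[-1, 0.15, 0.02, 0.03, 0.114, -0.085, 0.214], [-1, 0.15, 0.01, 0.03, 0.114, -0.085, 0.214], [-1, 0.15, -0.01, 0.02, 0.114, -0.085, 0.214], [-1, 0.15, -0.03, 0.02, 0.114, -0.085, 0.214], [-1, 0.15, -0.04, 0.01, 0.114, -0.085, 0.214], [-1, 0.14, -0.06, 0.01, 0.113, -0.084, 0.214], [-1, 0.13, -0.07, 0, 0.114, -0.085, 0.214], [-1, 0.13, -0.09, 0, 0.114, -0.084, 0.214], [-1, 0.11, -0.1, 0.01, 0.113, -0.084, 0.214], [-1, 0.1, -0.11, 0.01, 0.113, -0.085, 0.214]]

```text
clock: 10.1
tcp_pos: [516.0, -180.1, 142.0]
orientation: [-0.044, 0.917, 0.2, -0.343]
ft_force: [-0.2, -1.2, -0.6]
opening: 85.3
grip_force: 0.0
```

Emit:
move_arm:
  rows:
    - [[-1, 0.09, -0.12, 0.01, 0.114, -0.084, 0.214], [-1, 0.08, -0.13, 0.01, 0.113, -0.085, 0.214], [-1, 0.06, -0.14, 0.02, 0.114, -0.084, 0.215], [-1, 0.05, -0.14, 0.02, 0.113, -0.085, 0.214], [-1, 0.03, -0.15, 0.02, 0.114, -0.084, 0.215], [-1, 0, 0, 0, 0, 0, 0], [-1, 0, 0, 0, 0, 0, 0]]

```text
clock: 10.8
tcp_pos: [524.4, -107.6, 125.6]
orientation: [-0.06, 0.878, -0.106, -0.463]
ft_force: [-1.0, 0.7, 0.1]
opening: 85.6
grip_force: 0.0
```

```bash
python3 - <<'E'
from flip import *
st()
T,t,R0,Rr,Rf,Tf,a=flip((418.1,-80.9),-14)
s=go([(-1,T-t*70,R0),(-1,T,R0,20),('hold',1,7)])
print(R0.round(3).tolist())
E
```

```text
t 10.8 tcp [ 524.4 -107.6  125.6] R [[0.548, -0.241, -0.801], [-0.131, -0.97, 0.203], [-0.826, -0.006, -0.564]] q [-0.35  0.64  1.5  -0.09  1.96  1.47] op 85.55541598230045 F [-1.   0.7  0.1]
[[[-1,0.23,0,0.34,-0.003,0.012,0.005],[-1,0.23,0,0.33,-0.003,0.011,0.006],[-1,0,0,0.18,0,0,0],[-1,0,0,0.17,0,0,0],[-1,0,0,0.18,0,0,0],[-1,0,0,0.17,0,0,0],[1,0,0,0,0,0,0],[1,0,0,0,0,0,0],[1,0,0,0,0,0,0],[1,0,0,0,0,0,0]]]
[[[1,0,0,0,0,0,0],[1,0,0,0,0,0,0],[1,0,0,0,0,0,0]]]
[[0.557, -0.242, -0.795], [-0.139, -0.97, 0.198], [-0.819, 0.0, -0.574]]
```

Reachable as planned. Approach and grip.

Emit:
move_arm:
  rows:
    - [[-1, 0.23, 0, 0.34, -0.003, 0.012, 0.005], [-1, 0.23, 0, 0.33, -0.003, 0.011, 0.006], [-1, 0, 0, 0.18, 0, 0, 0], [-1, 0, 0, 0.17, 0, 0, 0], [-1, 0, 0, 0.18, 0, 0, 0], [-1, 0, 0, 0.17, 0, 0, 0], [-1, 0, 0, 0, 0, 0, 0]]
  grip_force: 70

```text
clock: 11.5
tcp_pos: [438.9, -85.7, 10.0]
orientation: [-0.056, 0.88, -0.108, -0.459]
ft_force: [0.4, 1.1, -0.6]
opening: 85.2
grip_force: 0.0
```

```bash
python3 - <<'E'
from flip import *
st(); p,d,ci=cap('wrist','w2')
E
```

```text
t 11.5 tcp [438.9 -85.7  10. ] R [[0.555, -0.243, -0.796], [-0.139, -0.97, 0.199], [-0.82, 0.0, -0.572]] q [-0.36  0.66  1.74 -0.1   1.7   1.49] op 85.22576362181036 F [ 0.4  1.1 -0.6]
```

View pics/w2.png

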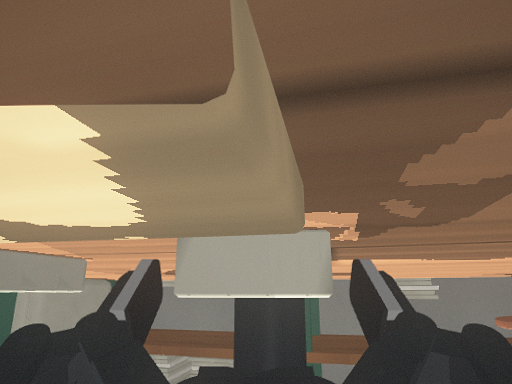

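The mould's end face (columns 178–330, rows 232–297) sits centred between the fingers. Next is to close, lift and roll.

```bash
python3 - <<'E'
from flip import *
T,t,R0,Rr,Rf,Tf,a=flip((418.1,-80.9),-14)
print(T,Tf)
P,R=cur(); up=P+[40,0,140]
s=go([(1,up,R,40)])
s=go([(1,s[0],s[1]@Ro.from_rotvec([0,0,-np.pi/2]).as_matrix()),(1,s[0],Rr)],start=s)
print(s)
E
```

```text
[440.4168017 -86.4642036   9.       ] [421.05733694 -81.63734691  65.16018909]
[[[1,-0.23,-0.02,-0.28,0,0,0],[1,-0.23,-0.03,-0.28,0,0,0],[1,-0.23,-0.02,-0.28,0,0,0],[1,-0.23,-0.03,-0.28,0,0,0]]]
[[[1,0,0,0,0,0,-0.25],[1,0,0,0,0,0,-0.25],[1,0,0,0,0,0,-0.25],[1,0,0,0,0,0,-0.25],[1,0,0,0,0,0,-0.25],[1,0,0,0,0,0,-0.25],[1,0,0,0,0,0,-0.25],[1,0,0,0,0,0,-0.25],[1,0,0,0,0,0,-0.25],[1,0,0,0,0,0,-0.25]]]
[[[1,0,0,0,0,0,-0.25],[1,0,0,0,0,0,-0.25],[1,0,0,0,0,0,-0.25],[1,0,0,0,0,0,-0.25],[1,0,0,0,0,0,-0.25],[1,0,0,0,0,0,-0.25],[1,0,0,0,0,0,-0.25],[1,0,0,0,0,0,-0.25],[1,0,0,0,0,0,-0.25],[1,0,0,0,0,0,-0.25]]]
[[[1,0,0,0,0,0,-0.251],[1,0,0,0,0,0,-0.25],[1,0,0,0,0,0,-0.251],[1,0,0,0,0.001,0.001,-0.25]]]
(array([480.66117517, -85.80966834, 150.33195464]), array([[-5.56353183e-01,  2.41938471e-01, -7.94944597e-01],
       [ 1.38838541e-01,  9.70291584e-01,  1.98136573e-01],
       [ 8.19264912e-01, -1.35035204e-04, -5.73415195e-01]]))
```

Emit:
move_arm:
  rows:
    - [[1, 0, 0, 0, 0, 0, 0], [1, 0, 0, 0, 0, 0, 0], [1, 0, 0, 0, 0, 0, 0], [1, 0, 0, 0, 0, 0, 0], [1, 0, 0, 0, 0, 0, 0], [1, 0, 0, 0, 0, 0, 0], [1, 0, 0, 0, 0, 0, 0]]

```text
clock: 12.25
tcp_pos: [442.7, -86.6, 11.7]
orientation: [-0.056, 0.881, -0.11, -0.457]
ft_force: [4.4, -0.9, 5.5]
opening: 58.7
grip_force: 76.1
```

Emit:
move_arm:
  rows:
    - [[1, -0.23, -0.02, -0.28, 0, 0, 0], [1, -0.23, -0.03, -0.28, 0, 0, 0], [1, -0.23, -0.02, -0.28, 0, 0, 0], [1, -0.23, -0.03, -0.28, 0, 0, 0], [1, 0, 0, 0, 0, 0, -0.25], [1, 0, 0, 0, 0, 0, -0.25], [1, 0, 0, 0, 0, 0, -0.25], [1, 0, 0, 0, 0, 0, -0.25], [1, 0, 0, 0, 0, 0, -0.25], [1, 0, 0, 0, 0, 0, -0.25]]

```text
clock: 13.25
tcp_pos: [480.5, -85.3, 148.3]
orientation: [-0.228, 0.854, 0.238, -0.401]
ft_force: [-0.4, 0.9, -2.5]
opening: 58.4
grip_force: 75.9
```

Emit:
move_arm:
  rows:
    - [[1, 0, 0, 0, 0, 0, -0.25], [1, 0, 0, 0, 0, 0, -0.25], [1, 0, 0, 0, 0, 0, -0.25], [1, 0, 0, 0, 0, 0, -0.25], [1, 0, 0, 0, 0, 0, -0.25], [1, 0, 0, 0, 0, 0, -0.25], [1, 0, 0, 0, 0, 0, -0.25], [1, 0, 0, 0, 0, 0, -0.25], [1, 0, 0, 0, 0, 0, -0.25]]

```text
clock: 14.15
tcp_pos: [480.4, -85.3, 148.2]
orientation: [-0.413, 0.578, 0.673, -0.207]
ft_force: [-1.1, -0.3, -2.9]
opening: 58.9
grip_force: 75.9
```

Emit:
move_arm:
  rows:
    - [[1, 0, 0, 0, 0, 0, -0.25], [1, 0, 0, 0, 0, 0, -0.25], [1, 0, 0, 0, 0, 0, -0.25], [1, 0, 0, 0, 0, 0, -0.25], [1, 0, 0, 0, 0, 0, -0.25], [1, 0, 0, 0, 0, 0, -0.25], [1, 0, 0, 0, 0, 0, -0.25], [1, 0, 0, 0, 0, 0, -0.25], [1, 0, 0, 0, 0, 0, -0.25], [1, 0, 0, 0, 0, 0, 0]]

```text
clock: 15.15
tcp_pos: [480.5, -85.3, 148.5]
orientation: [-0.459, 0.109, 0.88, 0.056]
ft_force: [-0.0, 0.4, -2.7]
opening: 58.4
grip_force: 75.8
```

```bash
python3 - <<'E'
from flip import *
st(); p,d,ci=cap('scene'); c=p[0:230,120:400]; cv2.imwrite('pics/sc2.png',cv2.resize(c,None,fx=2.6,fy=2.6,interpolation=cv2.INTER_CUBIC)[...,::-1])
T,t,R0,Rr,Rf,Tf,a=flip((418.1,-80.9),-14)
print(Tf)
go([(1,Tf+a*15+[0,0,50],Rf),(1,Tf+a*15,Rf,20)])
E
```

```text
t 15.15 tcp [480.5 -85.3 148.5] R [[-0.556, 0.244, -0.795], [0.141, 0.97, 0.199], [0.819, -0.002, -0.573]] q [-0.34  0.52  1.64 -0.09  1.94 -1.66] op 58.41462466090818 F [-0.   0.4 -2.7]
[421.05733694 -81.63734691  65.16018909]
[[[1,-0.01,-0.03,0.14,0.001,0.25,-0.002],[1,-0.02,-0.03,0.13,0.001,0.25,-0.002],[1,-0.04,-0.02,0.13,0.001,0.25,-0.002],[1,-0.06,-0.03,0.13,0.001,0.249,-0.003],[1,-0.17,0,0.01,0,0,0],[1,-0.16,0,0.02,0,0,0],[1,-0.17,0,0.01,0,0,0]]]
```

View pics/sc2.png

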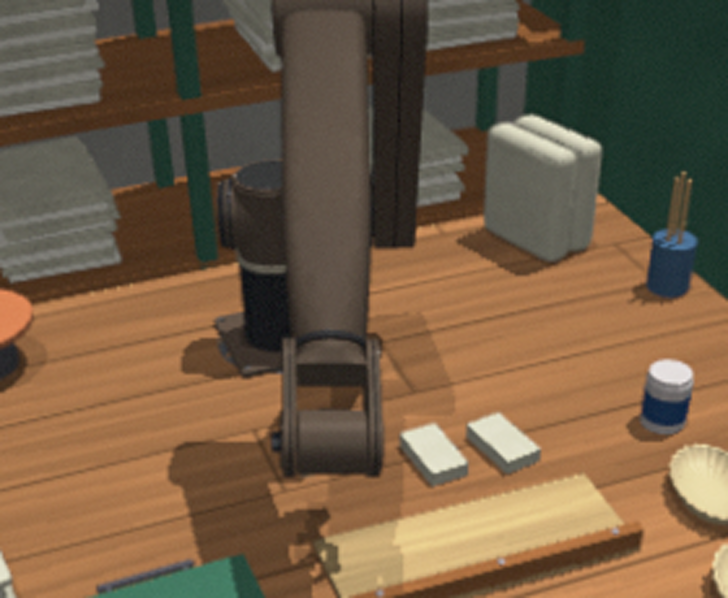

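```bash
python3 - <<'E'
from flip import *
T,t,R0,Rr,Rf,Tf,a=flip((418.1,-80.9),-14,beta=15)
print(Tf)
D=Tf+a*15
s=go([(1,D+[0,0,40],Rf),(1,D,Rf,20)])
s=go([('hold',-1,8),(-1,D-Rf[:,2]*40,Rf,20),(-1,D-Rf[:,2]*40+[0,0,150],RT(76),40)],start=(D,Rf))
E
```

```text
[417.82825631 -80.83224669  72.67885593]
[[[1,-0.01,-0.04,0.2,0.001,0.222,-0.003],[1,-0.03,-0.03,0.19,0.001,0.222,-0.003],[1,-0.06,-0.04,0.19,0.001,0.222,-0.003],[1,-0.19,0,0.05,0,0,0],[1,-0.19,0,0.06,0,0,0]]]
[[[-1,0,0,0,0,0,0],[-1,0,0,0,0,0,0],[-1,0,0,0,0,0,0],[-1,0,0,0,0,0,0],[-1,0,0,0,0,0,0],[-1,0,0,0,0,0,0],[-1,0,0,0,0,0,0],[-1,0,0,0,0,0,0],[-1,0,0,-0.2,0,0,0],[-1,0,0,-0.2,0,0,0]]]
[[[-1,0.14,0,-0.04,0,-0.25,0],[-1,0.14,0,-0.06,0,-0.25,0],[-1,0.13,0,-0.07,0,-0.25,0],[-1,0.12,0,-0.09,0,-0.25,0],[-1,0.11,0,-0.11,0,-0.25,0],[-1,0.09,0,-0.12,0,-0.25,0],[-1,0.07,0,-0.13,0,-0.25,0],[-1,0.06,0,-0.14,0,-0.25,0],[-1,0.04,0,-0.14,0,-0.25,0],[-1,0.02,0,-0.15,0,-0.25,0]]]
```

Emit:
move_arm:
  rows:
    - [[1, -0.01, -0.04, 0.2, 0, 0.222, 0], [1, -0.03, -0.03, 0.19, 0, 0.222, 0], [1, -0.06, -0.04, 0.19, 0, 0.222, 0], [1, -0.19, 0, 0.05, 0, 0, 0], [1, -0.12, 0, 0.04, 0, 0, 0], [1, 0, 0, 0, 0, 0, 0], [1, 0, 0, 0, 0, 0, 0]]

```text
clock: 15.9
tcp_pos: [433.4, -85.0, 81.9]
orientation: [-0.603, 0.098, 0.788, 0.074]
ft_force: [-0.9, -0.7, -1.8]
opening: 58.5
grip_force: 75.8
```

Emit:
move_arm:
  rows:
    - [[1, -0.05, 0, 0.01, 0, 0, 0], [1, -0.05, 0, 0.01, 0, 0, 0]]

```text
clock: 16.1
tcp_pos: [434.4, -85.3, 72.0]
orientation: [-0.602, 0.098, 0.789, 0.074]
ft_force: [-0.3, -0.1, -3.6]
opening: 58.7
grip_force: 75.9
```

Emit:
move_arm:
  rows:
    - [[1, -0.03, 0, 0.01, 0, 0, 0], [1, -0.02, 0, 0, 0, 0, 0], [-1, 0, 0, 0, 0, 0, 0], [-1, 0, 0, 0, 0, 0, 0], [-1, 0, 0, 0, 0, 0, 0], [-1, 0, 0, 0, 0, 0, 0], [-1, 0, 0, 0, 0, 0, 0], [-1, 0, 0, 0, 0, 0, 0]]

```text
clock: 16.9
tcp_pos: [433.7, -85.1, 66.1]
orientation: [-0.604, 0.098, 0.788, 0.074]
ft_force: [0.5, 0.7, 0.1]
opening: 85.1
grip_force: 0.0
```

Emit:
move_arm:
  rows:
    - [[-1, 0, 0, -0.2, 0, 0, 0], [-1, 0, 0, -0.2, 0, 0, 0], [-1, 0.14, 0, -0.04, 0, -0.25, 0], [-1, 0.14, 0, -0.06, 0, -0.25, 0], [-1, 0.13, 0, -0.07, 0, -0.25, 0], [-1, 0.12, 0, -0.09, 0, -0.25, 0], [-1, 0.11, 0, -0.11, 0, -0.25, 0], [-1, 0.09, 0, -0.12, 0, -0.25, 0], [-1, 0.07, 0, -0.13, 0, -0.25, 0], [-1, 0.06, 0, -0.14, 0, -0.25, 0]]

```text
clock: 17.9
tcp_pos: [471.7, -94.5, 197.9]
orientation: [-0.126, 0.122, 0.984, 0.015]
ft_force: [0.1, 0.3, 0.3]
opening: 85.3
grip_force: 0.0
```

Emit:
move_arm:
  rows:
    - [[-1, 0.04, 0, -0.14, 0, -0.25, 0], [-1, 0.02, 0, -0.15, 0, 0, 0], [-1, 0, 0, 0, 0, 0, 0]]

```text
clock: 18.2
tcp_pos: [472.1, -94.7, 229.3]
orientation: [-0.063, 0.123, 0.99, 0.006]
ft_force: [-0.3, -0.5, 0.3]
opening: 85.5
grip_force: 0.0
```

```bash
python3 - <<'E'
from flip import *
st(); p,d,ci=cap('wrist','w3')
E
```

```text
t 18.2 tcp [472.1 -94.7 229.3] R [[-0.962, 0.244, -0.122], [0.243, 0.97, 0.028], [0.126, -0.003, -0.992]] q [-0.4  -0.07  1.97 -0.02  1.36 -1.72] op 85.51800017481243 F [-0.3 -0.5  0.3]
```

View pics/w3.png

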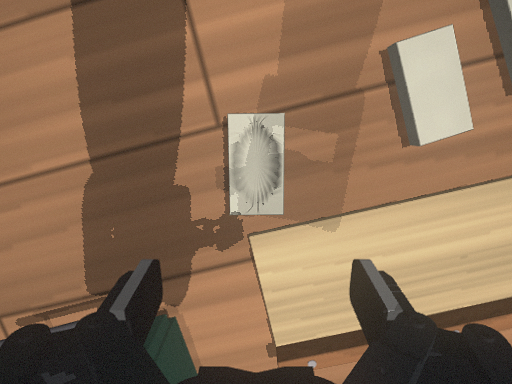

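The flipped mould shows its fluted hollow at (257,163), so the method works. Next is the middle mould.

```bash
python3 - <<'E'
from flip import *
T,t,R0,Rr,Rf,Tf,a=flip((414.7,109.2),2.2,beta=15)
A=T-t*70
s=go([(-1,[480,100,200],RT(-5)),(-1,[500,110,180],RT(-87.8)),(-1,A,R0)],ang=8.4)
s=go([(-1,T,R0,20),('hold',-1,1)],start=(A,R0))
print(T,A,Tf)
E
```

```text
[[[-1,0.04,0.19,0.03,-0.018,-0.02,0.269],[-1,0.06,0.18,0.03,-0.018,-0.02,0.269],[-1,0.09,0.17,0.03,-0.018,-0.02,0.269],[-1,0.11,0.16,0.04,-0.018,-0.02,0.269],[-1,0.13,0.14,0.04,-0.017,-0.02,0.269],[-1,0.15,0.12,0.03,-0.018,-0.02,0.269],[-1,0.17,0.1,0.03,-0.017,-0.02,0.269],[-1,0.18,0.07,0.04,-0.018,-0.02,0.269],[-1,0.19,0.05,0.03,-0.017,-0.021,0.27],[-1,0.2,0.02,0.03,-0.018,-0.02,0.269]]]
[[[-1,0.01,0.02,0.02,0,0,0.276],[-1,0.01,0.02,0.02,0,0,0.276],[-1,0.02,0.01,0.02,0,0,0.276],[-1,0.02,0.01,0.02,0,0,0.276],[-1,0.02,0.01,0.02,0,0,0.276],[-1,0.02,0.01,0.02,0,0,0.276],[-1,0.02,0,0.02,0,0,0.276],[-1,0.02,0,0.02,0,0,0.276],[-1,0.02,0,0.02,0,0,0.276],[-1,0.03,-0.01,0.02,0,0,0.276]]]
[[[-1,-0.01,0,0.19,0,-0.262,0],[-1,0.02,0,0.19,0,-0.262,0],[-1,0.04,0,0.18,0,-0.262,0],[-1,0.07,-0.01,0.17,0,-0.262,0],[-1,0.09,0,0.16,0,-0.262,0],[-1,0.11,-0.01,0.15,0,-0.262,0],[-1,0.14,0,0.14,0,-0.261,0]]]
[[[-1,0,0,0.18,0,0,0],[-1,0,0,0.17,0,0,0],[-1,0,0,0.18,0,0,0],[-1,0,0,0.17,0,0,0],[-1,0,0,0,0,0,0]]]
[437.68304708 110.08291961   9.        ] [494.98142533 112.28410127  49.15035054] [414.42014368 109.189249    72.67885593]
```

Emit:
move_arm:
  rows:
    - [[-1, 0.04, 0.19, 0.03, -0.018, -0.02, 0.269], [-1, 0.06, 0.18, 0.03, -0.018, -0.02, 0.269], [-1, 0.09, 0.17, 0.03, -0.018, -0.02, 0.269], [-1, 0.11, 0.16, 0.04, -0.018, -0.02, 0.269], [-1, 0.13, 0.14, 0.04, -0.017, -0.02, 0.269], [-1, 0.15, 0.12, 0.03, -0.018, -0.02, 0.269], [-1, 0.17, 0.1, 0.03, -0.017, -0.02, 0.269], [-1, 0.18, 0.07, 0.04, -0.018, -0.02, 0.269], [-1, 0.19, 0.05, 0.03, -0.017, -0.021, 0.27], [-1, 0.2, 0.02, 0.03, -0.018, -0.02, 0.269]]

```text
clock: 19.25
tcp_pos: [479.6, 101.3, 197.0]
orientation: [-0.002, 0.739, 0.673, -0.002]
ft_force: [0.7, -0.8, 0.2]
opening: 85.1
grip_force: 0.0
```

Emit:
move_arm:
  rows:
    - [[-1, 0.01, 0.02, 0.02, 0, 0, 0.276], [-1, 0.01, 0.02, 0.02, 0, 0, 0.276], [-1, 0.02, 0.01, 0.02, 0, 0, 0.276], [-1, 0.02, 0.01, 0.02, 0, 0, 0.276], [-1, 0.02, 0.01, 0.02, 0, 0, 0.276], [-1, 0.02, 0.01, 0.02, 0, 0, 0.276], [-1, 0.02, 0, 0.02, 0, 0, 0.276], [-1, 0.02, 0, 0.02, 0, 0, 0.276], [-1, 0.02, 0, 0.02, 0, 0, 0.276], [-1, 0.03, -0.01, 0.02, 0, 0, 0.276]]

```text
clock: 20.25
tcp_pos: [499.6, 110.5, 176.8]
orientation: [-0.0, 1.0, 0.016, -0.003]
ft_force: [-0.3, -0.0, 0.9]
opening: 85.4
grip_force: 0.0
```

Emit:
move_arm:
  rows:
    - [[-1, -0.01, 0, 0.14, 0, -0.262, 0], [-1, 0.02, 0, 0.14, 0, -0.262, 0], [-1, 0.04, 0, 0.14, 0, -0.262, 0], [-1, 0.07, -0.01, 0.14, 0, -0.262, 0], [-1, 0.09, 0, 0.14, 0, -0.262, 0], [-1, 0.1, -0.01, 0.12, 0, -0.262, 0], [-1, 0.1, 0, 0.1, 0, -0.261, 0], [-1, 0, 0, 0, 0, 0, 0]]

```text
clock: 21.05
tcp_pos: [496.1, 112.2, 64.9]
orientation: [0.009, 0.882, 0.017, -0.47]
ft_force: [-1.2, 0.4, -0.8]
opening: 85.4
grip_force: 0.0
```

```bash
python3 - <<'E'
from flip import *
st();p,d,ci=cap('top');moulds(p,ci)
T,t,R0,Rr,Rf,Tf,a=flip((414.7,109.2),2.2,beta=15)
s=go([(-1,T-t*50,R0,30),(-1,T,R0,20),('hold',-1,1)])
E
```

```text
t 21.05 tcp [496.1 112.2  64.9] R [[0.558, 0.038, -0.829], [0.022, -0.999, -0.031], [-0.83, -0.001, -0.558]] q [ 0.03  0.68  1.58 -0.01  1.86  1.56] op 85.3994172362373 F [-1.2  0.4 -0.8]
px [263. 230.] 429 ctr [450.2 -92.1] size [ 58.9 109.2] long yaw -13.5
px [176. 289.] 332 ctr [223.6 223. ] size [ 22.  196.9] long yaw -88.5
[[[-1,0.07,0,0.16,0,0.011,0.001],[-1,0.08,0,0.17,-0.001,0.012,0],[-1,0,0,0.17,0,0,0],[-1,0,0,0.16,0,0,0],[-1,0,0,0.17,0,0,0],[-1,0,0,0,0,0,0]]]
```

Emit:
move_arm:
  rows:
    - [[-1, 0.07, 0, 0.16, 0, 0.011, 0], [-1, 0.08, 0, 0.17, 0, 0.012, 0], [-1, 0, 0, 0.17, 0, 0, 0], [-1, 0, 0, 0.16, 0, 0, 0], [-1, 0, 0, 0.17, 0, 0, 0], [1, 0, 0, 0, 0, 0, 0], [1, 0, 0, 0, 0, 0, 0], [1, 0, 0, 0, 0, 0, 0], [1, 0, 0, 0, 0, 0, 0], [1, 0, 0, 0, 0, 0, 0]]

```text
clock: 22.1
tcp_pos: [442.4, 110.5, 15.8]
orientation: [0.008, 0.89, 0.017, -0.455]
ft_force: [3.3, 0.5, 6.5]
opening: 58.2
grip_force: 76.2
```

Emit:
move_arm:
  rows:
    - [[1, 0, 0, 0, 0, 0, 0], [1, 0, 0, 0, 0, 0, 0], [1, -0.23, 0, -0.28, 0, 0, 0]]

```text
clock: 22.4
tcp_pos: [447.0, 110.5, 45.9]
orientation: [0.009, 0.888, 0.017, -0.459]
ft_force: [0.2, -0.5, -2.7]
opening: 58.4
grip_force: 75.3
```

Emit:
move_arm:
  rows:
    - [[1, -0.23, 0, -0.28, 0, 0, 0], [1, -0.23, 0, -0.28, 0, 0, 0], [1, -0.23, 0, -0.28, 0, 0, 0], [1, 0, 0, 0, 0, 0, -0.25], [1, 0, 0, 0, 0, 0, -0.25], [1, 0, 0, 0, 0, 0, -0.25], [1, 0, 0, 0, 0, 0, -0.25], [1, 0, 0, 0, 0, 0, -0.25], [1, 0, 0, 0, 0, 0, -0.25], [1, 0, 0, 0, 0, 0, -0.25]]

```text
clock: 23.4
tcp_pos: [478.0, 111.6, 153.1]
orientation: [-0.195, 0.789, 0.411, -0.412]
ft_force: [-0.2, -0.8, -1.7]
opening: 58.5
grip_force: 75.4
```

Emit:
move_arm:
  rows:
    - [[1, 0, 0, 0, 0, 0, -0.25], [1, 0, 0, 0, 0, 0, -0.25], [1, 0, 0, 0, 0, 0, -0.25], [1, 0, 0, 0, 0, 0, -0.25], [1, 0, 0, 0, 0, 0, -0.25], [1, 0, 0, 0, 0, 0, -0.25], [1, 0, 0, 0, 0, 0, -0.25], [1, 0, 0, 0, 0, 0, -0.25], [1, 0, 0, 0, 0, 0, -0.25], [1, 0, 0, 0, 0, 0, -0.25]]

```text
clock: 24.4
tcp_pos: [478.0, 111.5, 153.1]
orientation: [-0.406, 0.376, 0.807, -0.208]
ft_force: [0.1, 0.7, -1.8]
opening: 58.3
grip_force: 75.3
```

Emit:
move_arm:
  rows:
    - [[1, 0, 0, 0, 0, 0, -0.25], [1, 0, 0, 0, 0, 0, -0.25], [1, 0, 0, 0, 0, 0, -0.25], [1, 0, 0, 0, 0, 0, -0.25], [1, 0, 0, 0, 0, 0, -0.25], [1, 0, 0, 0, 0, 0, -0.25], [1, 0, 0, 0, 0, 0, -0.25], [1, 0, 0, 0, 0, 0, 0]]

```text
clock: 25.2
tcp_pos: [477.9, 111.5, 153.3]
orientation: [-0.456, -0.017, 0.89, -0.009]
ft_force: [-0.0, 0.5, -1.1]
opening: 58.5
grip_force: 75.3
```

```bash
python3 - <<'E'
from flip import *
st()
T,t,R0,Rr,Rf,Tf,a=flip((414.7,109.2),2.2,beta=15)
D=Tf+a*15; D[2]=66
s=go([(1,D+[0,0,45],Rf),(1,D+[0,0,12],Rf,20)]);print(s[0],D)
E
```

```text
t 25.2 tcp [477.9 111.5 153.3] R [[-0.583, -0.039, -0.811], [-0.023, 0.999, -0.031], [0.812, 0.0, -0.584]] q [ 0.03  0.5   1.64 -0.01  1.94 -1.58] op 58.46442060407428 F [-0.   0.5 -1.1]
[[[1,-0.02,0,0.21,0,0.23,0],[1,-0.05,0,0.21,0,0.23,0],[1,-0.07,0,0.21,0,0.23,0.001],[1,-0.16,0,0.04,0,0,0],[1,-0.16,0,0.04,0,0,0]]]
[429.72938264 109.69005419  77.57160865] [429.40908743 109.76506614  66.        ]
```

Emit:
move_arm:
  rows:
    - [[1, -0.02, 0, 0.21, 0, 0.23, 0], [1, -0.05, 0, 0.21, 0, 0.23, 0], [1, -0.07, 0, 0.21, 0, 0.23, 0], [1, -0.16, 0, 0.04, 0, 0, 0], [1, -0.16, 0, 0.04, 0, 0, 0], [1, -0.03, 0, 0.01, 0, 0, 0], [1, 0, 0, 0, 0, 0, 0]]

```text
clock: 25.9
tcp_pos: [430.2, 109.9, 75.4]
orientation: [-0.608, -0.015, 0.794, -0.012]
ft_force: [-0.1, -0.5, -1.7]
opening: 58.2
grip_force: 75.4
```

Emit:
move_arm:
  rows:
    - [[1, -0.03, 0, 0.01, 0, 0, 0], [1, -0.02, 0, 0, 0, 0, 0], [1, 0, 0, 0, 0, 0, 0]]

```text
clock: 26.2
tcp_pos: [430.0, 109.9, 70.4]
orientation: [-0.608, -0.016, 0.793, -0.011]
ft_force: [-0.7, 0.4, -1.7]
opening: 58.4
grip_force: 75.4
```

Emit:
move_arm:
  rows:
    - [[1, -0.04, 0, 0.01, 0, 0, 0], [1, -0.03, 0, 0, 0, 0, 0], [-1, 0, 0, 0, 0, 0, 0], [-1, 0, 0, 0, 0, 0, 0], [-1, 0, 0, 0, 0, 0, 0], [-1, 0, 0, 0, 0, 0, 0], [-1, 0, 0, 0, 0, 0, 0], [-1, 0, 0, 0, 0, 0, 0]]

```text
clock: 27.0
tcp_pos: [430.3, 109.9, 62.9]
orientation: [-0.609, -0.016, 0.793, -0.011]
ft_force: [-0.2, 0.1, -0.9]
opening: 85.3
grip_force: 0.0
```

Emit:
move_arm:
  rows:
    - [[-1, 0, 0, -0.2, 0, 0, 0], [-1, 0, 0, -0.2, 0, 0, 0], [-1, 0.14, 0, -0.04, 0, -0.25, 0], [-1, 0.14, 0, -0.06, 0, -0.25, 0], [-1, 0.13, 0, -0.07, 0, -0.25, 0], [-1, 0.12, 0, -0.09, 0, -0.25, 0], [-1, 0.11, 0, -0.11, 0, -0.25, 0], [-1, 0.09, 0, -0.12, 0, -0.25, 0], [-1, 0.07, 0, -0.13, 0, -0.25, 0], [-1, 0.06, 0, -0.14, 0, -0.25, 0]]

```text
clock: 28.0
tcp_pos: [469.7, 111.3, 194.6]
orientation: [-0.128, -0.019, 0.992, -0.002]
ft_force: [-0.5, -0.3, 0.3]
opening: 85.3
grip_force: 0.0
```

```bash
python3 - <<'E'
from flip import *
st();p,d,ci=cap('wrist','w4'); c=cap('top','top2'); moulds(c[0],c[2])
E
```

```text
t 28.0 tcp [469.7 111.3 194.6] R [[-0.967, -0.039, -0.254], [-0.038, 0.999, -0.009], [0.254, 0.001, -0.967]] q [ 0.02  0.04  1.94 -0.    1.42 -1.58] op 85.25739370426047 F [-0.5 -0.3  0.3]
px [263. 230.] 407 ctr [450.2 -92.2] size [ 58.3 107.8] long yaw -13.2
```

View pics/w4.png

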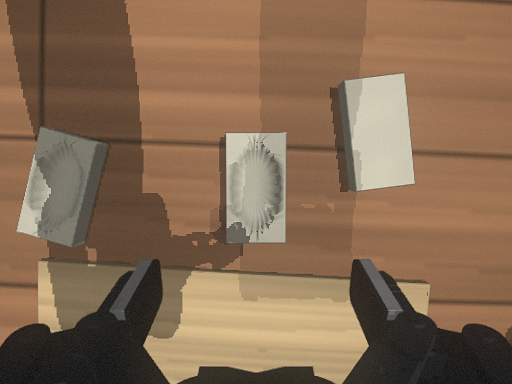

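Both flipped moulds show hollows, at (257,188) and (60,190). The last one's top-face corners are near (342,82), (405,73), (414,183) and (352,191).

```bash
python3 - <<'E'
from flip import *
ci=optics.camera_info('wrist')
for c in ([(342,82),(405,73),(414,183),(352,191)],[(226,133),(286,132),(286,242),(227,243)]):
    q=ray(ci,c,26); a=(q[3]+q[2]-q[0]-q[1])/2; b=(q[1]+q[2]-q[0]-q[3])/2; print(q.mean(0),np.linalg.norm(a),np.linalg.norm(b),np.degrees(np.arctan2(a[1],a[0])))
T,t,R0,Rr,Rf,Tf,a=flip((428,219),8.5,beta=15)
A=T-t*70+[0,0,20]
s=go([(-1,[490,210,190],RT(8.5)),(-1,[510,225,170],RT(-81.5)),(-1,A,R0)],ang=8.4)
s=go([(-1,T,R0,20),('hold',-1,1)],start=(A,R0))
print(T,A,Tf)
E
```

```text
[384.30395912 230.41262912  26.        ] 107.78209709838625 62.68895843994686 8.601326385650962
[443.68939957 112.08653376  26.        ] 109.47527918084167 59.12646711095038 2.4876643342042004
[[[-1,-0.02,0.09,0,-0.032,-0.036,0.252],[-1,-0.01,0.09,0,-0.032,-0.036,0.252],[-1,0,0.09,0,-0.032,-0.036,0.252],[-1,0.01,0.09,0.01,-0.032,-0.036,0.252],[-1,0.02,0.09,0.01,-0.032,-0.036,0.252],[-1,0.04,0.08,0.01,-0.033,-0.036,0.253],[-1,0.05,0.08,0.01,-0.032,-0.036,0.252],[-1,0.06,0.07,0.01,-0.033,-0.036,0.253],[-1,0.07,0.06,0.01,-0.033,-0.036,0.252],[-1,0.07,0.06,0,-0.032,-0.037,0.253]]]
[[[-1,0.08,0.04,0.01,-0.033,-0.037,0.252],[-1,0.01,0.02,0.02,0,0,0.273],[-1,0.01,0.02,0.02,0,0,0.273],[-1,0.02,0.02,0.02,0,0,0.273],[-1,0.02,0.01,0.02,0,0,0.273],[-1,0.02,0.01,0.02,0,0,0.273],[-1,0.02,0.01,0.02,0,0,0.273],[-1,0.02,0.01,0.02,0,0,0.272],[-1,0.02,0,0.01,0,0,0.273],[-1,0.02,0,0.02,0,0,0.272]]]
[[[-1,0.03,-0.01,0.01,0,0,0.273],[-1,0.02,-0.01,0.02,0,0,0.272],[-1,0,-0.01,0.14,0,-0.262,0],[-1,0.02,-0.01,0.14,0,-0.262,0],[-1,0.04,-0.01,0.14,0,-0.262,0],[-1,0.05,-0.01,0.13,0,-0.262,0],[-1,0.07,-0.01,0.13,0,-0.262,0],[-1,0.09,0,0.11,0,-0.262,0],[-1,0.11,-0.01,0.11,0.001,-0.262,0]]]
[[[-1,0.03,0,0.16,0,0,0],[-1,0.03,0,0.16,0,0,0],[-1,0.03,0,0.16,0,0,0],[-1,0.04,0,0.17,0,0,0],[-1,0.03,0,0.16,0,0,0],[-1,0,0,0,0,0,0]]]
[450.74736486 222.39961646   9.        ] [507.4581705  230.87510315  69.15035054] [427.7230135  218.95860409  72.67885593]
```

The last mould has been knocked about 44 mm towards the robot, so I use the new position.

```bash
python3 - <<'E'
from flip import *
T,t,R0,Rr,Rf,Tf,a=flip((384.3,230.4),8.6,beta=15)
A=T-t*70+[0,0,20]
s=go([(-1,[480,210,190],RT(8.5)),(-1,[490,235,170],RT(-81.4)),(-1,A+[10,0,0],R0)],ang=8.4)
print(T,A,Tf)
E
```

```text
[[[-1,-0.01,0.09,0,-0.032,-0.036,0.252],[-1,0,0.09,0.01,-0.032,-0.036,0.252],[-1,0.01,0.09,0.01,-0.032,-0.036,0.252],[-1,0.02,0.09,0.01,-0.032,-0.036,0.252],[-1,0.03,0.08,0.01,-0.032,-0.036,0.252],[-1,0.04,0.08,0.01,-0.033,-0.036,0.253],[-1,0.05,0.07,0.01,-0.032,-0.036,0.252],[-1,0.06,0.07,0.01,-0.033,-0.036,0.253],[-1,0.07,0.05,0,-0.033,-0.036,0.252],[-1,0.08,0.05,0.01,-0.032,-0.037,0.253]]]
[[[-1,0.09,0.03,0,-0.033,-0.037,0.252],[-1,0.02,0.01,0.02,0,0,0.272],[-1,0.02,0.01,0.02,0,0,0.273],[-1,0.02,0.01,0.02,0,0,0.272],[-1,0.03,0,0.02,0,0,0.273],[-1,0.02,0,0.02,0,0,0.272],[-1,0.02,0,0.02,0,0,0.273],[-1,0.02,-0.01,0.02,0,0,0.272],[-1,0.02,-0.01,0.02,0,0,0.273],[-1,0.02,-0.02,0.01,0,0,0.272]]]
[[[-1,0.02,-0.02,0.02,0,0,0.273],[-1,0.02,-0.02,0.01,0,0,0.272],[-1,-0.02,-0.01,0.14,0,-0.262,0],[-1,0,-0.02,0.15,0,-0.262,0],[-1,0.02,-0.01,0.14,0,-0.262,0],[-1,0.04,-0.02,0.14,0,-0.262,0],[-1,0.06,-0.01,0.14,0,-0.262,0],[-1,0.07,-0.02,0.13,0,-0.262,0],[-1,0.09,-0.01,0.11,0,-0.262,0]]]
[407.04139676 233.8393129    9.        ] [463.73732352 242.41376566  69.15035054] [384.02308617 230.35812072  72.67885593]
```

Emit:
move_arm:
  rows:
    - [[-1, -0.01, 0.09, 0, -0.032, -0.036, 0.252], [-1, 0, 0.09, 0.01, -0.032, -0.036, 0.252], [-1, 0.01, 0.09, 0.01, -0.032, -0.036, 0.252], [-1, 0.02, 0.09, 0.01, -0.032, -0.036, 0.252], [-1, 0.03, 0.08, 0.01, -0.032, -0.036, 0.252], [-1, 0.04, 0.08, 0.01, -0.033, -0.036, 0.253], [-1, 0.05, 0.07, 0.01, -0.032, -0.036, 0.252], [-1, 0.06, 0.07, 0.01, -0.033, -0.036, 0.253], [-1, 0.07, 0.05, 0, -0.033, -0.036, 0.252], [-1, 0.08, 0.05, 0.01, -0.032, -0.037, 0.253]]

```text
clock: 29.1
tcp_pos: [479.3, 200.5, 184.6]
orientation: [-0.017, 0.604, 0.797, -0.004]
ft_force: [-0.1, 0.2, 0.3]
opening: 85.4
grip_force: 0.0
```

Emit:
move_arm:
  rows:
    - [[-1, 0.09, 0.03, 0, -0.033, -0.037, 0.252], [-1, 0.02, 0.01, 0.02, 0, 0, 0.272], [-1, 0.02, 0.01, 0.02, 0, 0, 0.273], [-1, 0.02, 0.01, 0.02, 0, 0, 0.272], [-1, 0.03, 0, 0.02, 0, 0, 0.273], [-1, 0.02, 0, 0.02, 0, 0, 0.272], [-1, 0.02, 0, 0.02, 0, 0, 0.273], [-1, 0.02, -0.01, 0.02, 0, 0, 0.272], [-1, 0.02, -0.01, 0.02, 0, 0, 0.273], [-1, 0.02, -0.02, 0.01, 0, 0, 0.272]]

```text
clock: 30.1
tcp_pos: [487.0, 229.0, 167.2]
orientation: [-0.0, 0.977, 0.213, -0.006]
ft_force: [-0.8, -0.7, -0.7]
opening: 85.4
grip_force: 0.0
```

Emit:
move_arm:
  rows:
    - [[-1, 0.02, -0.02, 0.02, 0, 0, 0.273], [-1, 0.02, -0.02, 0.01, 0, 0, 0.272], [-1, -0.02, -0.01, 0.14, 0, -0.262, 0], [-1, 0, -0.02, 0.15, 0, -0.262, 0], [-1, 0.02, -0.01, 0.14, 0, -0.262, 0], [-1, 0.04, -0.02, 0.14, 0, -0.262, 0], [-1, 0.06, -0.01, 0.14, 0, -0.262, 0], [-1, 0.07, -0.02, 0.13, 0, -0.262, 0], [-1, 0.09, -0.01, 0.11, 0, -0.262, 0], [-1, 0, 0, 0, 0, 0, 0]]

```text
clock: 31.1
tcp_pos: [469.6, 240.7, 56.6]
orientation: [0.036, 0.879, 0.065, -0.472]
ft_force: [-0.7, -0.4, -0.6]
opening: 85.4
grip_force: 0.0
```

```bash
python3 - <<'E'
from flip import *
st();c=cap('top','top3'); moulds(c[0],c[2])
p,d,ci=cap('wrist','w5')
hsv=cv2.cvtColor(p,cv2.COLOR_RGB2HSV); m=((hsv[...,1]<60)&(hsv[...,2]>90)).astype(np.uint8); m[330:]=0
k,lab,s,ce=cv2.connectedComponentsWithStats(m)
W=cloud(ci,d)
for i in range(1,k):
    if s[i,4]>800: print(s[i],ce[i].round(),np.round(np.median(W[lab==i],0)))
T,t,R0,Rr,Rf,Tf,a=flip((384.3,230.4),8.6,beta=15)
s=go([(-1,T-t*50,R0,30),(-1,T,R0,20),('hold',-1,1)])
E
```

```text
t 31.1 tcp [469.6 240.7  56.6] R [[0.547, 0.148, -0.824], [0.081, -0.989, -0.124], [-0.833, 0.001, -0.553]] q [0.24 0.72 1.54 0.08 1.86 1.65] op 85.38534198121523 F [-0.7 -0.4 -0.6]
px [262. 230.] 496 ctr [448.9 -90.4] size [ 62.3 112.5] long yaw -13.7
px [209. 231.] 452 ctr [442.9 110.2] size [109.5  60.2] long yaw 1.9
px [151. 296.] 280 ctr [197.2 318.7] size [ 22.1 194. ] long yaw -75.7
[ 366  140  146   86 9200] [446. 187.] [470. 138.  18.]
[ 203  168   98   66 5852] [252. 198.] [436. 238.  20.]
[    0   245   258    85 15203] [117. 285.] [-150.  524.   75.]
[ 283  257   29   58 1346] [299. 285.] [-2139.  -484.    93.]
[ 360  258   64   62 2101] [397. 282.] [-2132. -1389.    67.]
[ 430  258   58   60 2687] [458. 286.] [-2117. -1842.   110.]
[[[-1,0.04,-0.01,0.17,-0.001,0.012,0],[-1,0.03,-0.01,0.18,0,0.011,-0.001],[-1,0,0,0.17,0,0,0],[-1,0,0,0.16,0,0,0],[-1,0,0,0.17,0,0,0],[-1,0,0,0,0,0,0]]]
```

Emit:
move_arm:
  rows:
    - [[-1, 0.04, -0.01, 0.17, 0, 0.012, 0], [-1, 0.03, -0.01, 0.18, 0, 0.011, 0], [-1, 0, 0, 0.17, 0, 0, 0], [-1, 0, 0, 0.16, 0, 0, 0], [-1, 0, 0, 0.17, 0, 0, 0], [1, 0, 0, 0, 0, 0, 0], [1, 0, 0, 0, 0, 0, 0], [1, 0, 0, 0, 0, 0, 0], [1, 0, 0, 0, 0, 0, 0], [1, 0, 0, 0, 0, 0, 0]]

```text
clock: 32.2
tcp_pos: [410.0, 234.8, 13.5]
orientation: [0.034, 0.886, 0.067, -0.457]
ft_force: [1.0, 0.7, 7.5]
opening: 58.6
grip_force: 75.9
```

Emit:
move_arm:
  rows:
    - [[1, 0, 0, 0, 0, 0, 0], [1, 0, 0, 0, 0, 0, 0], [1, -0.23, 0, -0.28, 0, 0, 0], [1, -0.23, 0, -0.28, 0, 0, 0], [1, -0.23, 0, -0.28, 0, 0, 0], [1, -0.23, 0, -0.28, 0, 0, 0]]

```text
clock: 32.8
tcp_pos: [446.6, 240.0, 151.8]
orientation: [0.034, 0.886, 0.066, -0.457]
ft_force: [1.0, 1.4, -2.7]
opening: 58.4
grip_force: 75.5
```

Emit:
move_arm:
  rows:
    - [[1, 0, 0, 0, 0, 0, -0.25], [1, 0, 0, 0, 0, 0, -0.25], [1, 0, 0, 0, 0, 0, -0.25], [1, 0, 0, 0, 0, 0, -0.25], [1, 0, 0, 0, 0, 0, -0.25], [1, 0, 0, 0, 0, 0, -0.25], [1, 0, 0, 0, 0, 0, -0.25], [1, 0, 0, 0, 0, 0, -0.25], [1, 0, 0, 0, 0, 0, -0.25], [1, 0, 0, 0, 0, 0, -0.25]]

```text
clock: 33.8
tcp_pos: [446.3, 240.0, 150.3]
orientation: [-0.253, 0.661, 0.594, -0.383]
ft_force: [-0.2, -0.6, -1.0]
opening: 58.6
grip_force: 75.5
```

Emit:
move_arm:
  rows:
    - [[1, 0, 0, 0, 0, 0, -0.25], [1, 0, 0, 0, 0, 0, -0.25], [1, 0, 0, 0, 0, 0, -0.25], [1, 0, 0, 0, 0, 0, -0.25], [1, 0, 0, 0, 0, 0, -0.25], [1, 0, 0, 0, 0, 0, -0.25], [1, 0, 0, 0, 0, 0, -0.25], [1, 0, 0, 0, 0, 0, -0.25], [1, 0, 0, 0, 0, 0, -0.25], [1, 0, 0, 0, 0, 0, -0.25]]

```text
clock: 34.8
tcp_pos: [446.3, 240.0, 150.3]
orientation: [-0.433, 0.163, 0.874, -0.15]
ft_force: [0.2, -0.1, -1.6]
opening: 58.4
grip_force: 75.5
```

Emit:
move_arm:
  rows:
    - [[1, 0, 0, 0, 0, 0, -0.25], [1, 0, 0, 0, 0, 0, -0.25], [1, 0, 0, 0, 0, 0, -0.25], [1, 0, 0, 0, 0, 0, -0.25], [1, 0, 0, 0, 0, 0, 0]]

```text
clock: 35.3
tcp_pos: [446.2, 240.0, 150.4]
orientation: [-0.458, -0.066, 0.886, -0.034]
ft_force: [-0.1, -0.4, -1.3]
opening: 58.6
grip_force: 75.5
```

```bash
python3 - <<'E'
from flip import *
st()
T,t,R0,Rr,Rf,Tf,a=flip((384.3,230.4),8.6,beta=15)
D=np.array([430,240,64.])
s=go([(1,D+[0,0,48],Rf),(1,D+[0,0,8],Rf,20),(1,D,Rf,4)]);print(s[0],D)
E
```

```text
t 35.3 tcp [446.2 240.  150.4] R [[-0.572, -0.149, -0.806], [-0.087, 0.989, -0.121], [0.815, 0.001, -0.579]] q [ 0.25  0.53  1.61  0.09  1.95 -1.48] op 58.59155861630896 F [-0.1 -0.4 -1.3]
[[[1,-0.07,0.01,0.12,0.001,0.226,0],[1,-0.09,0.01,0.11,0,0.226,0],[1,-0.1,0,0.09,0.001,0.227,0],[1,-0.19,0,0.05,0,0,0],[1,-0.2,0,0.06,0,0,0],[1,-0.04,0,0.01,0,0,0],[1,-0.03,0,0.01,0,0,0]]]
[429.72005351 239.54399697  64.16174844] [430. 240.  64.]
```

Emit:
move_arm:
  rows:
    - [[1, -0.07, 0.01, 0.12, 0, 0.226, 0], [1, -0.09, 0.01, 0.11, 0, 0.226, 0], [1, -0.1, 0, 0.09, 0, 0.227, 0], [1, -0.19, 0, 0.05, 0, 0, 0], [1, -0.18, 0, 0.05, 0, 0, 0], [1, 0, 0, 0, 0, 0, 0], [1, -0.04, 0, 0.01, 0, 0, 0], [1, -0.03, 0, 0.01, 0, 0, 0], [1, 0, 0, 0, 0, 0, 0]]

```text
clock: 36.2
tcp_pos: [430.9, 239.8, 69.7]
orientation: [-0.608, -0.059, 0.791, -0.045]
ft_force: [2.2, 1.1, 5.0]
opening: 58.8
grip_force: 76.2
```

Emit:
move_arm:
  rows:
    - [[-1, 0, 0, 0, 0, 0, 0], [-1, 0, 0, 0, 0, 0, 0], [-1, 0, 0, 0, 0, 0, 0], [-1, 0, 0, 0, 0, 0, 0], [-1, 0, 0, 0, 0, 0, 0], [-1, 0, 0, 0, 0, 0, 0]]

```text
clock: 36.8
tcp_pos: [429.4, 239.6, 66.5]
orientation: [-0.608, -0.059, 0.79, -0.045]
ft_force: [-0.2, 0.5, -0.6]
opening: 85.7
grip_force: 0.0
```

Emit:
move_arm:
  rows:
    - [[-1, 0, 0, -0.2, 0, 0, 0], [-1, 0, 0, -0.2, 0, 0, 0], [-1, 0.14, 0, -0.04, 0, -0.25, 0], [-1, 0.14, 0, -0.06, 0, -0.25, 0], [-1, 0.13, 0, -0.07, 0, -0.25, 0], [-1, 0.12, 0, -0.09, 0, -0.25, 0], [-1, 0.11, 0, -0.11, 0, -0.25, 0], [-1, 0.09, 0, -0.12, 0, -0.25, 0], [-1, 0.07, 0, -0.13, 0, -0.25, 0], [-1, 0.06, 0, -0.14, 0, -0.25, 0]]

```text
clock: 37.8
tcp_pos: [468.5, 245.3, 198.3]
orientation: [-0.128, -0.074, 0.989, -0.009]
ft_force: [0.2, 0.6, 0.5]
opening: 85.4
grip_force: 0.0
```

```bash
python3 - <<'E'
from flip import *
st();p,d,ci=cap('wrist','w6'); c=cap('top','top4'); moulds(c[0],c[2])
E
```

```text
t 37.8 tcp [468.5 245.3 198.3] R [[-0.956, -0.149, -0.252], [-0.144, 0.989, -0.037], [0.255, 0.001, -0.967]] q [ 0.27  0.14  1.83  0.03  1.43 -1.45] op 85.38050648268327 F [0.2 0.6 0.5]
px [175. 231.] 367 ctr [443.8 238.7] size [110.   60.3] long yaw 2.9
px [262. 230.] 494 ctr [449.1 -90.1] size [ 61.9 112.4] long yaw -13.2
px [209. 231.] 453 ctr [442.8 110.2] size [109.7  60.3] long yaw 1.9
```

View pics/w6.png

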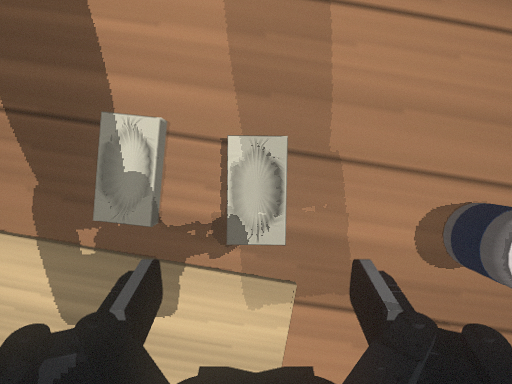

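All three now show hollows. Next is placing them, starting with mould 1, whose corners are near (229,136), (287,137), (286,244) and (226,244).

```bash
cat > place.py <<'E'
from plan import *
def pick(c,yaw):
    R=RT(yaw+90); return go([(-1,[c[0],c[1],75],R),(-1,[c[0],c[1],4],R,30)],ang=8.4)
def put(s,y,yaw=-1.2):
    R=RT(yaw+90); fx=685+.0225*(y-84)
    s=go([(1,s[0]+[0,0,85],s[1])],start=s)
    return go([(1,[fx-55-30,y,85],R),(1,[fx-55-20,y,40],R),(1,[fx-55-12,y,22],R,10)],start=s,ang=8.4)
E
python3 - <<'E'
from place import *
ci=optics.camera_info('wrist')
q=ray(ci,[(229,136),(287,137),(286,244),(226,244)],26); a=(q[3]+q[2]-q[0]-q[1])/2; print(q.mean(0),np.linalg.norm(a),np.degrees(np.arctan2(a[1],a[0])))
c=q.mean(0)[:2]; yaw=np.degrees(np.arctan2(a[1],a[0]))
s=pick(c,yaw); print('put'); s=put(s,195); print(s)
E
```

```text
[445.15967087 244.87187599  26.        ] 108.4109616211677 7.556688951317295
[[[-1,-0.03,0.01,0.43,0,-0.163,0.012],[-1,0,0.01,0.43,-0.001,-0.163,0.012],[-1,0.04,0,0.42,0,-0.164,0.012],[-1,0,0,0.24,0,0,0],[-1,0,0,0.23,0,0,0],[-1,0,0,0.24,0,0,0]]]
put
[[[1,0,0,-0.42,0,0,0],[1,0,0,-0.43,0,0,0]]]
[[[1,-0.37,-0.17,0.01,0,0,0.073],[1,-0.38,-0.16,0.01,0,0,0.073],[1,-0.39,-0.15,0.01,0,0,0.073],[1,-0.39,-0.13,0.01,0,0,0.073],[1,-0.05,0,0.22,0,0,0],[1,-0.05,0,0.23,0,0,0],[1,-0.04,0,0.09,0,0,0],[1,-0.04,0,0.09,0,0,0]]]
(array([620.25758505, 194.77972639,  21.90936636]), array([[-9.99780641e-01,  2.09434761e-02,  2.01181892e-04],
       [ 2.09434530e-02,  9.99780655e-01, -1.16281491e-04],
       [-2.03573103e-04, -1.12042540e-04, -9.99999973e-01]]))
```

Emit:
move_arm:
  rows:
    - [[-1, -0.03, 0.01, 0.43, 0, -0.163, 0.012], [-1, 0, 0.01, 0.43, 0, -0.163, 0.012], [-1, 0.04, 0, 0.42, 0, -0.164, 0.012], [-1, 0, 0, 0.24, 0, 0, 0], [-1, 0, 0, 0.23, 0, 0, 0], [-1, 0, 0, 0.22, 0, 0, 0], [1, 0, 0, 0, 0, 0, 0], [1, 0, 0, 0, 0, 0, 0], [1, 0, 0, 0, 0, 0, 0], [1, 0, 0, 0, 0, 0, 0]]
  grip_force: 50

```text
clock: 38.9
tcp_pos: [444.5, 243.8, 2.7]
orientation: [-0.003, -0.065, 0.998, -0.001]
ft_force: [-1.3, 0.1, -1.3]
opening: 58.8
grip_force: 57.0
```

Emit:
move_arm:
  rows:
    - [[1, 0, 0, 0, 0, 0, 0], [1, 0, 0, 0, 0, 0, 0], [1, 0, 0, 0, 0, 0, 0]]

```text
clock: 39.2
tcp_pos: [443.9, 243.6, 2.2]
orientation: [-0.003, -0.065, 0.998, -0.001]
ft_force: [0.1, -0.1, -1.2]
opening: 58.8
grip_force: 57.0
```

Emit:
move_arm:
  rows:
    - [[1, 0, 0, -0.42, 0, 0, 0], [1, 0, 0, -0.43, 0, 0, 0], [1, 0, 0, 0, 0, 0, 0]]

```text
clock: 39.5
tcp_pos: [449.2, 245.5, 93.6]
orientation: [0.003, -0.065, 0.998, 0.0]
ft_force: [0.6, -0.5, -1.2]
opening: 58.8
grip_force: 57.2
```

```bash
python3 - <<'E'
from place import *
st()
y=195;fx=685+.0225*(y-84);R=RT(88.8)
print(go([(1,[fx-85,y,85],R),(1,[fx-75,y,40],R),(1,[fx-67,y,22],R,10),(1,[fx-67,y,16],R,3)],ang=8.4)[0])
E
```

```text
t 39.5 tcp [449.2 245.5  93.6] R [[-0.991, -0.131, 0.006], [-0.131, 0.991, 0.001], [-0.006, 0.0, -1.0]] q [ 0.3   0.09  2.08 -0.    0.97 -1.4 ] op 58.77575053754554 F [ 0.6 -0.5 -1.2]
[[[1,-0.36,-0.18,0.02,0,0.003,0.073],[1,-0.37,-0.16,0.02,0.001,0.003,0.072],[1,-0.38,-0.15,0.03,0,0.003,0.073],[1,-0.38,-0.13,0.02,0.001,0.003,0.072],[1,-0.05,0,0.23,0,0,0],[1,-0.05,0.01,0.22,0,0,0],[1,-0.04,0,0.09,0,0,0],[1,-0.04,0,0.09,0,0,0],[1,0,0,0.02,0,0,0],[1,0,0,0.02,0,0,0]]]
[[[1,0,0,0.02,0,0,0]]]
[620.60792461 195.23053769  16.16692401]
```

Emit:
move_arm:
  rows:
    - [[1, -0.36, -0.18, 0.02, 0, 0.003, 0.073], [1, -0.37, -0.16, 0.02, 0, 0.003, 0.072], [1, -0.38, -0.15, 0.03, 0, 0.003, 0.073], [1, -0.38, -0.13, 0.02, 0, 0.003, 0.072], [1, -0.05, 0, 0.23, 0, 0, 0], [1, -0.05, 0.01, 0.22, 0, 0, 0], [1, -0.04, 0, 0.09, 0, 0, 0], [1, -0.04, 0, 0.09, 0, 0, 0], [1, 0, 0, 0.04, 0, 0, 0], [1, 0, 0, 0, 0, 0, 0]]

```text
clock: 40.5
tcp_pos: [614.7, 193.5, 13.2]
orientation: [-0.008, 0.01, 1.0, -0.002]
ft_force: [-10.1, -2.9, 14.1]
opening: 59.0
grip_force: 59.0
```

Emit:
move_arm:
  rows:
    - [[1, 0, 0, 0.02, 0, 0, 0], [1, -0.04, 0, 0, 0, 0, 0], [1, -0.04, 0, 0, 0, 0, 0], [1, 0, 0, 0, 0, 0, 0]]

```text
clock: 40.9
tcp_pos: [622.7, 194.3, 13.2]
orientation: [-0.008, 0.01, 1.0, -0.001]
ft_force: [-13.8, -1.0, 21.4]
opening: 59.3
grip_force: 59.9
```

Emit:
move_arm:
  rows:
    - [[1, 0, 0, -0.03, 0, 0, 0], [1, 0, 0, 0, 0, 0, 0]]

```text
clock: 41.1
tcp_pos: [624.2, 193.9, 13.2]
orientation: [-0.005, 0.01, 1.0, -0.001]
ft_force: [-3.1, 1.1, 8.8]
opening: 58.9
grip_force: 58.3
```

Emit:
move_arm:
  rows:
    - [[1, -0.03, 0, 0, 0, 0, 0], [1, -0.03, 0, 0, 0, 0, 0], [1, 0, 0, 0, 0, 0, 0]]

```text
clock: 41.4
tcp_pos: [628.8, 193.9, 13.2]
orientation: [-0.007, 0.01, 1.0, -0.001]
ft_force: [-8.6, -1.0, 12.6]
opening: 59.2
grip_force: 58.8
```

Emit:
move_arm:
  rows:
    - [[1, -0.03, 0, 0, 0, 0, 0], [1, 0, 0, 0, 0, 0, 0]]

```text
clock: 41.6
tcp_pos: [629.2, 193.9, 13.2]
orientation: [-0.011, 0.01, 1.0, -0.002]
ft_force: [-16.5, -1.0, 19.4]
opening: 59.0
grip_force: 59.5
```

Emit:
move_arm:
  rows:
    - [[1, -0.03, 0, -0.02, 0, 0, 0], [1, 0, 0, 0, 0, 0, 0]]

```text
clock: 41.8
tcp_pos: [629.2, 193.9, 13.3]
orientation: [-0.015, 0.011, 1.0, -0.002]
ft_force: [-20.9, 0.2, 16.7]
opening: 59.1
grip_force: 59.3
```

Emit:
move_arm:
  rows:
    - [[0, 0, 0, 0, 0, 0, 0], [-0.6, 0, 0, 0, 0, 0, 0], [-0.6, 0, 0, 0, 0, 0, 0], [-0.6, 0, 0, 0, 0, 0, 0], [-0.6, 0, 0, 0, 0, 0, 0], [-0.6, 0, 0, -0.3, 0, 0, 0], [-0.6, 0, 0, -0.4, 0, 0, 0], [-1, 0, 0, -0.4, 0, 0, 0]]

```text
clock: 42.6
tcp_pos: [636.0, 193.0, 122.4]
orientation: [-0.007, 0.011, 1.0, -0.002]
ft_force: [0.4, -0.6, 1.0]
opening: 80.7
grip_force: 0.0
```

```bash
python3 - <<'E'
from place import *
st()
c=cap('top','top5'); moulds(c[0],c[2])
print(go([(-1,[520,115,110],RT(91.9)),(-1,[442.9,110.6,75],RT(91.9)),(-1,[442.9,110.6,4],RT(91.9),30)],ang=8.4)[0])
E
```

```text
t 42.6 tcp [636.  193.  122.4] R [[-1.0, 0.021, -0.015], [0.021, 1.0, -0.003], [0.015, -0.004, -1.0]] q [ 0.14  0.37  1.67 -0.    1.11 -1.41] op 80.67124023375985 F [ 0.4 -0.6  1. ]
px [263. 230.] 463 ctr [449.3 -90.1] size [ 62.1 112.1] long yaw -13.2
px [209. 230.] 508 ctr [442.8 110.4] size [109.7  60.5] long yaw 2.0
[[[-1,0.3,-0.2,0.06,-0.001,0,-0.026],[-1,0.3,-0.2,0.05,-0.001,0,-0.026],[-1,0.3,-0.2,0.06,0,-0.001,-0.026],[-1,0.31,-0.19,0.05,-0.001,0,-0.025],[-1,0.39,-0.01,0.18,0,0,0],[-1,0.38,-0.01,0.17,0,0,0],[-1,0,0,0.24,0,0,0],[-1,0,0,0.24,0,0,0],[-1,0,0,0.23,0,0,0]]]
[442.96078724 110.41576953   4.13712426]
```

Emit:
move_arm:
  rows:
    - [[-1, 0.3, -0.2, 0.06, 0, 0, -0.026], [-1, 0.3, -0.2, 0.05, 0, 0, -0.026], [-1, 0.3, -0.2, 0.06, 0, 0, -0.026], [-1, 0.31, -0.19, 0.05, 0, 0, -0.025], [-1, 0.39, -0.01, 0.18, 0, 0, 0], [-1, 0.38, -0.01, 0.17, 0, 0, 0], [-1, 0, 0, 0.24, 0, 0, 0], [-1, 0, 0, 0.24, 0, 0, 0], [-1, 0, 0, 0.2, 0, 0, 0], [-1, 0, 0, 0, 0, 0, 0]]

```text
clock: 43.65
tcp_pos: [434.4, 109.2, -2.3]
orientation: [-0.009, -0.016, 1.0, -0.001]
ft_force: [-0.4, -0.1, -1.1]
opening: 85.1
grip_force: 0.0
```

Emit:
move_arm:
  rows:
    - [[1, 0, 0, 0, 0, 0, 0], [1, 0, 0, 0, 0, 0, 0], [1, 0, 0, 0, 0, 0, 0], [1, 0, 0, 0, 0, 0, 0], [1, 0, 0, 0, 0, 0, 0], [1, 0, 0, 0, 0, 0, 0], [1, 0, 0, -0.42, 0, 0, 0], [1, 0, 0, -0.43, 0, 0, 0], [1, 0, 0, 0, 0, 0, 0]]

```text
clock: 44.55
tcp_pos: [442.3, 109.9, 90.7]
orientation: [-0.001, -0.017, 1.0, -0.001]
ft_force: [0.4, 0.4, -2.3]
opening: 59.1
grip_force: 55.7
```

```bash
python3 - <<'E'
from place import *
st()
y=87;fx=685+.0225*(y-84);R=RT(88.8)
print(go([(1,[fx-85,y,85],R),(1,[fx-75,y,40],R),(1,[fx-70,y,20],R,10)],ang=8.4)[0])
E
```

```text
t 44.55 tcp [442.3 109.9  90.7] R [[-0.999, -0.033, -0.001], [-0.033, 0.999, -0.003], [0.001, -0.003, -1.0]] q [ 0.02 -0.03  2.21 -0.    0.97 -1.58] op 59.08019645404627 F [ 0.4  0.4 -2.3]
[[[1,-0.39,-0.07,0.01,-0.001,0,0.026],[1,-0.39,-0.07,0.02,-0.001,-0.001,0.026],[1,-0.4,-0.06,0.01,-0.002,0,0.026],[1,-0.39,-0.05,0.02,-0.001,-0.001,0.025],[1,-0.05,0,0.22,0,0,0],[1,-0.05,0,0.23,0,0,0],[1,-0.02,0,0.07,0,0,0],[1,-0.02,0,0.06,0,0,0],[1,-0.01,0,0.07,0,0,0]]]
[614.59098729  86.57868098  19.66530602]
```

Emit:
move_arm:
  rows:
    - [[1, -0.39, -0.07, 0.01, 0, 0, 0.026], [1, -0.39, -0.07, 0.02, 0, 0, 0.026], [1, -0.4, -0.06, 0.01, 0, 0, 0.026], [1, -0.39, -0.05, 0.02, 0, 0, 0.025], [1, -0.05, 0, 0.22, 0, 0, 0], [1, -0.05, 0, 0.23, 0, 0, 0], [1, -0.02, 0, 0.07, 0, 0, 0], [1, -0.02, 0, 0.06, 0, 0, 0], [1, -0.01, 0, 0.04, 0, 0, 0], [1, 0, 0, 0, 0, 0, 0]]

```text
clock: 45.55
tcp_pos: [609.2, 86.2, 15.0]
orientation: [-0.007, 0.01, 1.0, -0.002]
ft_force: [0.1, -0.1, -2.1]
opening: 58.9
grip_force: 55.5
```

Emit:
move_arm:
  rows:
    - [[1, -0.03, 0, 0, 0, 0, 0], [1, 0, 0, 0, 0, 0, 0]]

```text
clock: 45.75
tcp_pos: [613.3, 86.1, 16.0]
orientation: [-0.005, 0.01, 1.0, -0.002]
ft_force: [-0.5, -0.2, -1.7]
opening: 59.1
grip_force: 55.5
```

Still in the air. Lower a little and push.

Emit:
move_arm:
  rows:
    - [[1, -0.04, 0, 0.02, 0, 0, 0], [1, 0, 0, 0, 0, 0, 0]]

```text
clock: 45.95
tcp_pos: [617.2, 86.0, 13.7]
orientation: [-0.006, 0.01, 1.0, -0.002]
ft_force: [-1.1, 0.9, 2.1]
opening: 58.7
grip_force: 56.0
```

Emit:
move_arm:
  rows:
    - [[1, -0.04, 0, 0.01, 0, 0, 0], [1, -0.04, 0, 0, 0, 0, 0], [1, 0, 0, 0, 0, 0, 0]]

```text
clock: 46.25
tcp_pos: [623.6, 86.0, 13.6]
orientation: [-0.008, 0.01, 1.0, -0.002]
ft_force: [-8.4, 0.1, 10.7]
opening: 58.7
grip_force: 57.1
```

Emit:
move_arm:
  rows:
    - [[1, -0.03, 0, 0, 0, 0, 0], [1, 0, 0, 0, 0, 0, 0]]

```text
clock: 46.45
tcp_pos: [623.5, 86.0, 13.6]
orientation: [-0.013, 0.01, 1.0, -0.002]
ft_force: [-18.0, -0.8, 17.4]
opening: 59.0
grip_force: 58.0
```

Emit:
move_arm:
  rows:
    - [[1, -0.02, 0, -0.02, 0, 0, 0], [1, 0, 0, 0, 0, 0, 0], [0, 0, 0, 0, 0, 0, 0], [-0.6, 0, 0, 0, 0, 0, 0], [-0.6, 0, 0, 0, 0, 0, 0], [-0.6, 0, 0, 0, 0, 0, 0], [-0.6, 0, 0, 0, 0, 0, 0], [-0.6, 0, 0, -0.3, 0, 0, 0], [-0.6, 0, 0, -0.4, 0, 0, 0], [-1, 0, 0, -0.4, 0, 0, 0]]

```text
clock: 47.45
tcp_pos: [630.4, 86.0, 124.0]
orientation: [-0.007, 0.011, 1.0, -0.002]
ft_force: [-0.3, -1.1, -0.1]
opening: 80.7
grip_force: 0.0
```

```bash
python3 - <<'E'
from place import *
st()
c=cap('top','top6'); moulds(c[0],c[2])
R=RT(76.6)
print(go([(-1,[520,-60,120],R),(-1,[451,-90.3,75],R),(-1,[451,-90.3,8],R,30)],ang=8.4)[0])
E
```

```text
t 47.45 tcp [630.4  86.  124. ] R [[-1.0, 0.021, -0.015], [0.021, 1.0, -0.003], [0.015, -0.003, -1.0]] q [-0.02  0.31  1.75 -0.    1.09 -1.57] op 80.69684169653002 F [-0.3 -1.1 -0.1]
px [263. 230.] 393 ctr [450.6 -92.3] size [ 57.9 109. ] long yaw -13.6
[[[-1,0.22,-0.3,0.03,-0.001,0,0.081],[-1,0.21,-0.31,0.03,-0.001,0,0.082],[-1,0.2,-0.31,0.03,-0.002,0,0.081],[-1,0.19,-0.32,0.02,-0.001,0,0.082],[-1,0.17,-0.33,0.03,-0.002,0,0.081],[-1,0.3,-0.23,0.22,0,0,0],[-1,0.3,-0.23,0.23,0,0,0],[-1,0,0,0.22,0,0,0],[-1,0,0,0.22,0,0,0],[-1,0,0,0.23,0,0,0]]]
[451.18384933 -90.66062567   7.69582497]
```

Emit:
move_arm:
  rows:
    - [[-1, 0.22, -0.3, 0.03, 0, 0, 0.081], [-1, 0.21, -0.31, 0.03, 0, 0, 0.082], [-1, 0.2, -0.31, 0.03, 0, 0, 0.081], [-1, 0.19, -0.32, 0.02, 0, 0, 0.082], [-1, 0.17, -0.33, 0.03, 0, 0, 0.081], [-1, 0.3, -0.23, 0.2, 0, 0, 0], [-1, 0.3, -0.23, 0.2, 0, 0, 0], [-1, 0, 0, 0, 0, 0, 0], [-1, 0, 0, 0.2, 0, 0, 0], [-1, 0, 0, 0.2, 0, 0, 0]]

```text
clock: 48.5
tcp_pos: [447.0, -91.8, 33.4]
orientation: [-0.004, 0.117, 0.993, -0.003]
ft_force: [-0.4, -0.6, -0.2]
opening: 85.2
grip_force: 0.0
```

Emit:
move_arm:
  rows:
    - [[-1, 0, 0, 0.26, 0, 0, 0], [-1, 0, 0, 0, 0, 0, 0], [1, 0, 0, 0, 0, 0, 0], [1, 0, 0, 0, 0, 0, 0], [1, 0, 0, 0, 0, 0, 0], [1, 0, 0, 0, 0, 0, 0], [1, 0, 0, 0, 0, 0, 0], [1, 0, 0, 0, 0, 0, 0]]

```text
clock: 49.3
tcp_pos: [446.8, -91.5, 8.5]
orientation: [-0.004, 0.117, 0.993, -0.003]
ft_force: [0.9, 0.9, 6.8]
opening: 58.9
grip_force: 56.2
```

Emit:
move_arm:
  rows:
    - [[1, 0, 0, -0.42, 0, 0, 0], [1, 0, 0, -0.43, 0, 0, 0], [1, 0, 0, 0, 0, 0, 0]]

```text
clock: 49.6
tcp_pos: [450.2, -92.6, 97.5]
orientation: [-0.0, 0.117, 0.993, -0.004]
ft_force: [0.7, 0.0, -2.1]
opening: 58.9
grip_force: 56.4
```

```bash
python3 - <<'E'
from place import *
st()
y=-20;fx=685+.0225*(y-84);R=RT(88.8)
print(go([(1,[fx-85,y,85],R),(1,[fx-75,y,40],R),(1,[fx-70,y,20],R,10)],ang=8.4)[0])
E
```

```text
t 49.6 tcp [450.2 -92.6  97.5] R [[-0.973, 0.231, -0.002], [0.231, 0.973, -0.009], [-0.001, -0.009, -1.0]] q [-0.42 -0.04  2.2  -0.01  0.98 -1.75] op 58.918502585769616 F [ 0.7  0.  -2.1]
[[[1,-0.32,0.26,0.03,-0.004,0,-0.102],[1,-0.33,0.25,0.03,-0.004,0,-0.101],[1,-0.34,0.23,0.03,-0.004,0,-0.102],[1,-0.35,0.2,0.03,-0.005,-0.001,-0.101],[1,-0.05,0,0.22,0,0,0],[1,-0.05,0,0.23,0,0,0],[1,-0.02,0,0.07,0,0,0],[1,-0.02,0,0.06,0,0,0],[1,-0.01,0.01,0.07,0,0,0]]]
[612.31527377 -19.54559127  19.98437038]
```

Emit:
move_arm:
  rows:
    - [[1, -0.32, 0.26, 0.03, -0.004, 0, -0.102], [1, -0.33, 0.25, 0.03, -0.004, 0, -0.101], [1, -0.34, 0.23, 0.03, -0.004, 0, -0.102], [1, -0.35, 0.2, 0.03, -0.005, 0, -0.101], [1, -0.05, 0, 0.22, 0, 0, 0], [1, -0.05, 0, 0.23, 0, 0, 0], [1, -0.02, 0, 0.07, 0, 0, 0], [1, 0, 0, 0, 0, 0, 0], [1, -0.02, 0, 0.03, 0, 0, 0], [1, 0, 0, 0, 0, 0, 0]]

```text
clock: 50.6
tcp_pos: [606.8, -18.7, 23.2]
orientation: [-0.005, 0.011, 1.0, 0.003]
ft_force: [0.4, 0.0, -3.4]
opening: 58.8
grip_force: 56.3
```

Emit:
move_arm:
  rows:
    - [[1, 0, 0, 0.03, 0, 0, 0], [1, 0, 0, 0, 0, 0, 0]]

```text
clock: 50.8
tcp_pos: [607.2, -18.8, 20.9]
orientation: [-0.005, 0.011, 1.0, 0.002]
ft_force: [-1.1, 0.6, 1.1]
opening: 58.7
grip_force: 56.8
```

Emit:
move_arm:
  rows:
    - [[1, -0.05, 0, 0.01, 0, 0, 0], [1, -0.05, 0, 0, 0, 0, 0], [1, -0.05, 0, 0, 0, 0, 0], [1, 0, 0, 0, 0, 0, 0]]

```text
clock: 51.2
tcp_pos: [621.6, -18.9, 20.8]
orientation: [-0.007, 0.011, 1.0, 0.003]
ft_force: [-6.4, 0.7, 8.0]
opening: 58.6
grip_force: 57.6
```

Emit:
move_arm:
  rows:
    - [[1, -0.03, 0, 0, 0, 0, 0], [1, 0, 0, 0, 0, 0, 0]]

```text
clock: 51.4
tcp_pos: [623.6, -18.9, 20.8]
orientation: [-0.008, 0.011, 1.0, 0.003]
ft_force: [-9.1, 1.4, 11.7]
opening: 58.6
grip_force: 57.9
```

Emit:
move_arm:
  rows:
    - [[1, -0.03, 0, 0, 0, 0, 0], [1, 0, 0, 0, 0, 0, 0]]

```text
clock: 51.6
tcp_pos: [623.6, -18.9, 20.8]
orientation: [-0.013, 0.01, 1.0, 0.003]
ft_force: [-18.0, -0.3, 19.1]
opening: 58.9
grip_force: 58.8
```

Contact with the fence. Release, raise and back off to look.

Emit:
move_arm:
  rows:
    - [[1, -0.02, 0, -0.02, 0, 0, 0], [1, 0, 0, 0, 0, 0, 0], [0, 0, 0, 0, 0, 0, 0], [-0.6, 0, 0, 0, 0, 0, 0], [-0.6, 0, 0, 0, 0, 0, 0], [-0.6, 0, 0, 0, 0, 0, 0], [-0.6, 0, 0, 0, 0, 0, 0], [-0.6, 0, 0, -0.3, 0, 0, 0], [-0.6, 0, 0, -0.4, 0, 0, 0], [-1, 0, 0, -0.4, 0, 0, 0]]

```text
clock: 52.6
tcp_pos: [630.3, -19.4, 130.7]
orientation: [-0.007, 0.011, 1.0, 0.003]
ft_force: [1.0, -0.4, -0.2]
opening: 80.7
grip_force: 0.0
```

Emit:
move_arm:
  rows:
    - [[-1, 0.4, -0.1, -0.2, 0, 0, 0], [-1, 0.4, 0.4, -0.2, 0, 0, 0], [-1, 0.3, 0.4, -0.2, 0, 0, 0], [-1, 0.1, 0.35, -0.2, 0, 0, 0], [-1, 0, 0, 0, 0, 0, 0], [-1, 0, 0, 0, 0, 0, 0]]

```text
clock: 53.2
tcp_pos: [522.9, 78.4, 208.2]
orientation: [-0.005, 0.01, 1.0, 0.002]
ft_force: [-0.3, 0.2, 0.2]
opening: 85.6
grip_force: 0.0
```

```bash
python3 - <<'E'
from place import *
st();p,d,ci=cap('wrist'); cv2.imwrite('pics/w7.png',cv2.resize(p,(768,576),interpolation=cv2.INTER_CUBIC)[...,::-1])
E
```

```text
t 53.2 tcp [522.9  78.4 208.2] R [[-1.0, 0.02, -0.01], [0.02, 1.0, 0.005], [0.01, 0.005, -1.0]] q [-0.05 -0.01  1.95  0.    1.21 -1.6 ] op 85.59017950407514 F [-0.3  0.2  0.2]
```

View pics/w7.png

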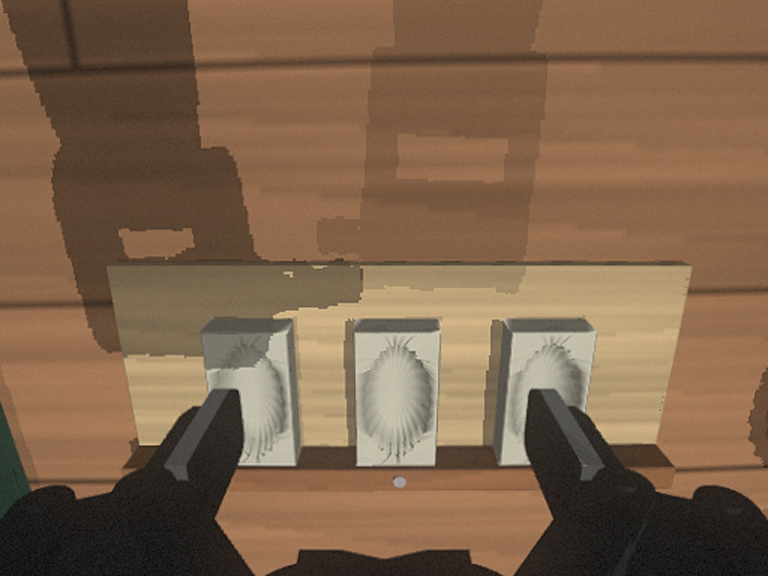

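All three lie hollow up with their far ends at the fence (row 466) and near top edges at about row 333. One quick numeric check on flushness.

```bash
python3 - <<'E'
from place import *
p,d,ci=cap('wrist')
b=ray(ci,[(250/1.5,262.5/1.5),(400/1.5,262.5/1.5),(550/1.5,263/1.5)],12)[:,0]
g=p.astype(int).sum(2); xs=[]
for cols in ((210,290),(362,432),(512,588)):
    pts=[]
    for u in range(int(cols[0]/1.5),int(cols[1]/1.5),4):
        v=216+np.argmax(np.abs(np.diff(g[216:230,u]))); pts.append((u,v+.5))
    q=ray(ci,pts,38); f=np.polyfit(q[:,1],q[:,0],1); print('near end x',np.median(q[:,0]).round(1),'y',q[:,1].mean().round(1),'skew deg',np.degrees(f[0]).round(2))
print('board near edge x',b)
c=cap('top'); q=c[0]; moulds(q,c[2],38)
E
```

```text
near end x 573.1 y -13.3 skew deg 0.18
near end x 574.7 y 85.6 skew deg 1.36
near end x 576.6 y 189.9 skew deg 0.8
board near edge x [529.40856012 531.85758165 534.56229815]
px [245. 183.] 474 ctr [625.1 -19.1] size [108.2  64.4] long yaw 1.2
```

```bash
python3 -c "
from workcell import bot
print(bot.finish_job())"
```

```text
the job is handed in; nothing more can be done
None
```

I handed the job in: the scraper is in the shut drawer, and all three moulds lie hollow up on the casting board, pressed against the fence. My last camera check showed them flush and square to within about 1.5°, but the hand-in call returned no verdict.

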